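# Empty the yellow half of the key-return dish

### The arm

A 7-joint arm with a two-finger parallel gripper is mounted at the origin on the work surface. World frame = base frame: x ahead of the robot, y to its left, z up, the work surface at z = 0. Lengths are in m, angles in degrees, forces in N, time in s.
With the tool pointing down it reaches from about 0.425 to 0.875 m from the base axis. Payload 4.7 kg.
Tool frame: the origin (TCP) lies between the finger pads; the fingertips stand 8 mm ahead of it and the grasp point (between the pads) lies 11 mm behind it; z points along the fingers, y is the line along which they close (so a half turn about z gives the same grasp; the last joint's range is limited). The gripper opens to 87 mm and grips with 3 to 60 N. Pads are 19 mm wide; open, the fingers measure 117 mm over their backs; the gripper's body (75 mm by 190 mm) begins 51 mm behind the grasp point.
Start: joints at [-73.276, 18.392, -4.016, 83.108, 1.295, 78.541, -3.26], TCP at [0.178, 0.625, 0.231] pointing down, gripper open.
Joint ranges: [-163.93, 163.93], [-17.29, 119.83], [-79.2, 71.16], [3.27, 140.29], [-89.18, 269.18], [5.43, 117.66], [-154.24, 154.24]. Speed limits (degrees/s): [147.25, 147.25, 180, 180, 180, 180, 180].

### API

Orientations are given as [roll, pitch, yaw] about the fixed x, y, z axes, in that order (R = Rz(yaw) Ry(pitch) Rx(roll)).
In Python, from cell import env, viewer gives the robot as it stands. The module is installed in compiled form; this text tells all that it offers.
- The arm moves only by the tool arm_command, never from a script. Its argument "series" is a list of rows, each a list of 2 entries, a list of its own where there are three numbers: the shift along the tool's x, y, z in mm, then the turn about the tool's z in rad. A call has exactly 5 rows; each row is the pose to reach, as a shift and turn from the pose commanded when the call began, along the tool's axes at that moment; what a row does not reach only later rows make up. A row lasts 1/10 s, in which the tool goes at most 50 mm and 8.59 degrees, less where a joint would pass 70% of its speed; a pose out of reach is approached as far as the arm can. A call with a gripper value outside its range is refused whole. "grip" is the gripper command: -1 is fully open, 1 is shut, values between are in proportion, set as the call begins (left out, the last holds). The fingers move at their own pace and stop on an object; "grip_force" is the grip in N (left out, the last holds). Time passes only in rows, so rows that repeat a pose let the fingers close, or fill a call up. It gives the time, the measured TCP pose, the force, the opening and the grip force at its end, in the units of the state.
- env.get_obs(): the state, without advancing time (a new reading comes with each control period).
- viewer.read_camera(name): name is "side" or "top" or "wrist"; returns (picture, depth): 400x640x3 uint8, blue, green, red; 400x640 float32, m along the optical axis (not along the pixel's ray), 0 where there is no reading.
- viewer.calibration(name): a dict with "K" (3x3 intrinsics, pixels), "T" (4x4, takes a point from camera to world coordinates); the wrist camera has in their place "hand_eye" (4x4, takes a point from camera to tool coordinates, whose origin is the TCP and whose axes are the flange's). Camera axes: x right, y up, looking along -z (the intrinsics and any distortion apply to the point x, -y, -z); pixel columns grow to the right and rows downward; lengths in m; the calibration is good to about 2 mm. The wrist camera is an equidistant fisheye: a pixel r from the principal point sees the ray r / f radians off the axis. A picture is of the moment at which its call begins: read the wrist's pose just before it. calibration takes no time and is no camera call.
- env.sign_off(): hands the job in; it is judged then, once.
The state is a dict: "time_s": time; "qpos": joint angles; "joint_velocities": joint speeds; "effort": joint torques, N m; "tool_pos": TCP position; "tool_rot": TCP orientation; "force": force on the tool from outside, world axes, zero at the start; "wrist_torque": the same for the moment, N m; "grip_width": finger opening in m; "grasp_force": force on a finger pad.
Only numpy, scipy, OpenCV 4.12 (cv2) and the standard library are available. Lean on these libraries where they do the work, as an engineer would, in place of code of your own. Each camera call takes 0.05 s, during which the arm holds its last target. There are 200 camera calls.

### The job

Take the clear hood off the key dish and stand it on the cork pad, then lift the dish out, turn it and tip only the side with the yellow key fobs out into the grey tray, so that every yellow fob is in the tray and no blue fob ever leaves the dish. Stand the dish upright on the black mat again and put the hood back over it, and put every long yellow key tag lying on the table into the grey tray too, without disturbing the parcel or the mug.

Things in the scene. Friction and masses are not known exactly. Their poses are not given: they have to be found in the camera images.
- hood: loose clear plastic hood with grey bottom edges, an open-bottomed box 200 x 150 x 108 mm (x, y, z; walls and top 4 mm), 0.35 kg; origin at the centre of its open underside, z up. At the start it stands on the black mat over the dish, in line with it
- hood_grip (a point): point 129 mm above the hood's origin, in its black handle: a plate on the middle of the top, 60 mm long (hood x), 12 mm thick (hood y), from 108 to 146 mm high; axes as the hood's
- dish: loose white two-compartment dish, 152 x 112 mm (x, y), side walls 46 mm high, 0.3 kg; origin at the centre of its flat underside, z up. A grey divider 6 mm thick and 50 mm high at x = 0 (running along y) parts the +x compartment, with the yellow fobs, from the -x compartment, with the blue ones. Each is 104 mm wide along y
- dish_grip (a point): point 72 mm above the dish's origin, in its grey grip plate: it stands on the middle of the divider, 44 mm long (dish x), 12 mm thick (dish y), free from 50 mm up to its top at 92 mm; axes as the dish's
- yellow_lip (a point): middle of the low open outer lip of the yellow compartment, at x = +76, z = 32 mm of the dish. From the divider the floor (5 mm thick) is flat to 36 mm out, then slopes up at about 34 degrees to this lip; fobs slide out over it once the dish is tipped 70 to 85 degrees that way (friction about 0.6), while the divider holds the other fobs
- blue_lip (a point): the same lip of the blue compartment, at x = -76, z = 32 mm of the dish
- mat: fixed round black rubber mat, 270 mm across, 4 mm thick; origin at the centre of its underside
- pad: fixed square cork pad, 200 x 200 x 6 mm; origin at the centre of its underside
- tray: fixed open grey metal tray, 210 x 180 x 50 mm (x, y, z), walls and floor 5 mm; origin at the centre of its underside, z up
- yellow1: loose yellow barrel-shaped key fob, 25 mm across and 26 mm long, 20 g; origin at the centre of one flat end, z along its axis; starts standing on the floor of the +x compartment of the dish; may be absent
- yellow2: loose yellow barrel-shaped key fob, 25 mm across and 26 mm long, 20 g; origin at the centre of one flat end, z along its axis; starts standing on the floor of the +x compartment of the dish; may be absent
- yellow3: loose yellow barrel-shaped key fob, 25 mm across and 26 mm long, 20 g; origin at the centre of one flat end, z along its axis; starts standing on the floor of the +x compartment of the dish; may be absent
- blue1: loose blue barrel-shaped key fob, 25 mm across and 26 mm long, 20 g; origin at the centre of one flat end, z along its axis; starts standing on the floor of the -x compartment of the dish; may be absent
- blue2: loose blue barrel-shaped key fob, 25 mm across and 26 mm long, 20 g; origin at the centre of one flat end, z along its axis; starts standing on the floor of the -x compartment of the dish; may be absent
- blue3: loose blue barrel-shaped key fob, 25 mm across and 26 mm long, 20 g; origin at the centre of one flat end, z along its axis; starts standing on the floor of the -x compartment of the dish; may be absent
- tag1: loose yellow key tag, a flat bar 75 x 28 x 14 mm (x, y, z) with a brass eyelet and a paper label, 40 g, lying on the table; origin at the centre of its underside; may be absent
- tag2: loose yellow key tag, a flat bar 75 x 28 x 14 mm (x, y, z) with a brass eyelet and a paper label, 40 g, lying on the table; origin at the centre of its underside; may be absent
- tag3: loose yellow key tag, a flat bar 75 x 28 x 14 mm (x, y, z) with a brass eyelet and a paper label, 40 g, lying on the table; origin at the centre of its underside; may be absent
- parcel: bystander: cardboard parcel 120 x 160 x 70 mm, origin at the centre of its underside
- mug: bystander: blue mug, 80 mm across, 90 mm high, handle at its +y, origin at the centre of its underside
Mind the look-alikes: they are no part of the job. What is shaped like the tag1 but pink is not meant. What is shaped like the tag2 but green is not meant.

How it is judged:
By the outcome, as a careful person would: the job done as asked, in the order asked, and still so for the second after the job is handed in, with the robot touching nothing.
Of yellow1, yellow2, yellow3 only 1 to 3 are there at a start; the rules pass over those that are not, and their reading is None.
Of blue1, blue2, blue3 only 1 to 3 are there at a start; the rules pass over those that are not, and their reading is None.
Of tag1, tag2, tag3 only 2 to 3 are there at a start; the rules pass over those that are not, and their reading is None.
At some moment in a run one of tag1, tag2, tag3 may be knocked a few centimetres aside while the robot is not near it.
It also fails if it takes over 192 s, if anything falls off the work surface, if the arm or the gripper's body presses on something with over 40 N, if the wrist force passes 120 N, or if a joint passes its speed limit or range.

## Working session

There is one attempt and no reset: what is moved stays moved. The work goes in short steps, Python scripts to look and compute and a tool call to move; the robot and the scene stay as the last step left them, time stands still between calls to the robot, and variables do not carry over. Pictures are saved under pics/ and viewed, at most 14 in all, crops included, and the job is handed in when it is done.

Besides the shell and the picture viewer there is one more tool, called after "Emit:" as a command line: name --argument value ..., lists and objects as JSON in quotes. arm_command: Moves the arm, as the interface text tells. Its arguments: {"type":"object","properties":{"series":{"type":"array"},"grip":{"type":"number"},"grip_force":{"type":"number"}},"required":["series"]}

```bash
ls; mkdir -p pics; cat > h.py <<'E'
import numpy as np, cv2
from cell import env, viewer
from scipy.spatial.transform import Rotation as R
def cap(name,fn):
    o=env.get_obs(); im,d=viewer.read_camera(name)
    cv2.imwrite('pics/'+fn+'.png',im); np.savez('pics/'+fn,im=im,d=d,pos=o['tool_pos'],rot=o['tool_rot'])
    return im,d,o
def cloud(name,d):
    c=viewer.calibration(name);K=c['K'];T=np.array(c['T'])
    v,u=np.mgrid[:400,:640]
    x=(u-K[0][2])/K[0][0]*d; y=(v-K[1][2])/K[1][1]*d
    P=np.stack([x,-y,-d,np.ones_like(d)],-1)@T.T
    P=P[...,:3]; P[d==0]=np.nan
    return P
E
python3 - <<'E'
from h import *
for n in ('top','side'):
    im,d,o=cap(n,n+'0')
    c=viewer.calibration(n); print(n,c)
print(viewer.calibration('wrist')); print(o)
a=cv2.imread('pics/top0.png');b=cv2.imread('pics/side0.png')
cv2.imwrite('pics/t0.png',a);
E
```

```text
pics
top {'K': array([[520.08048336,   0.        , 318.57102317],
       [  0.        , 520.08048336, 187.21502799],
       [  0.        ,   0.        ,   1.        ]]), 'T': array([[-7.60834828e-03,  9.85938191e-01, -1.66937101e-01,
         3.16643401e-01],
       [-9.99969267e-01, -7.81736865e-03, -5.95001699e-04,
        -1.64762323e-03],
       [-1.89164376e-03,  1.66927444e-01,  9.85967368e-01,
         1.27366485e+00],
       [ 0.00000000e+00,  0.00000000e+00,  0.00000000e+00,
         1.00000000e+00]])}
side {'K': array([[380.84212886,   0.        , 318.93472821],
       [  0.        , 380.84212886, 200.87648144],
       [  0.        ,   0.        ,   1.        ]]), 'T': array([[ 0.99600844,  0.07165109, -0.05322876,  0.46210645],
       [-0.08919903,  0.7771215 , -0.62299736, -0.60117817],
       [-0.00327323,  0.62525859,  0.78041078,  0.83309237],
       [ 0.        ,  0.        ,  0.        ,  1.        ]])}
{'K': array([[309.70691629,   0.        , 323.05224137],
       [  0.        , 309.70691629, 194.5991175 ],
       [  0.        ,   0.        ,   1.        ]]), 'hand
[... 363 characters left out ...]
5, 'qpos': array([-73.27650065,  18.440403  ,  -4.01530215,  83.1728199 ,
         1.29584483,  78.5412201 ,  -3.26119215]), 'joint_velocities': array([-0.01024931, -0.07292988, -0.04576619, -0.06860086,  0.0632518 ,
       -0.06124159,  0.07361555]), 'effort': array([-9.72285488e-04, -4.92969918e+01, -4.06638393e-01, -3.13706410e+01,
       -6.42490899e-02,  3.96239769e-02,  7.70016823e-05]), 'tool_pos': array([0.17815546, 0.62456226, 0.22946449]), 'tool_rot': array([-1.79890844e+02,  6.56110986e-03,  1.64084969e+02]), 'force': array([-0.08925447, -0.20336319, -0.98463306]), 'wrist_torque': array([-0.02864928, -0.06603031, -0.04173964]), 'grasp_force': 0.0, 'grip_width': 0.0872491385018825}
```

View pics/top0.png

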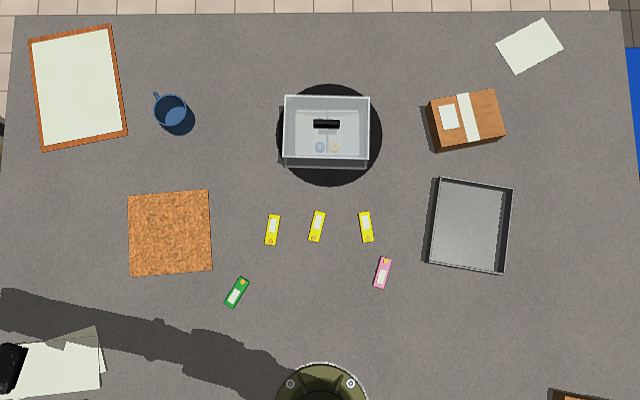

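View pics/side0.png

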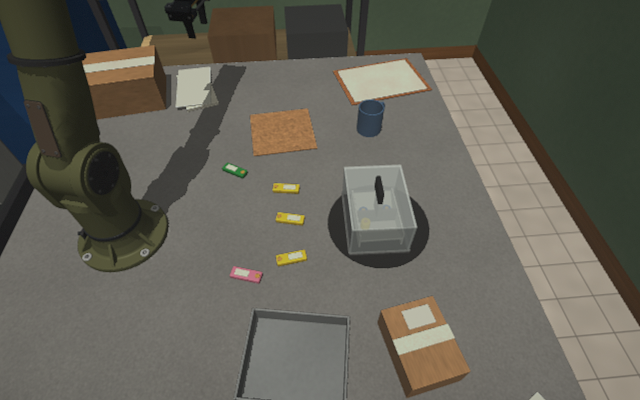

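```bash
cat > m.py <<'E'
from h import *
t=np.load('pics/top0.npz');P=cloud('top',t['d']);im=t['im'];hsv=cv2.cvtColor(im,cv2.COLOR_BGR2HSV)
def rect(mask,nm,zlo=-.01,zhi=.3,plane=None):
    m=mask&(P[...,2]>zlo)&(P[...,2]<zhi)
    q=P[m]
    if len(q)<10: print(nm,'none');return
    r=cv2.minAreaRect((q[:,:2]*1000).astype(np.float32)); print(nm,len(q),np.round(r[0],1),np.round(r[1],1),round(r[2],1),'z',np.round(np.percentile(q[:,2],[5,50,95])*1000,1))
def box(u0,v0,u1,v1):
    b=np.zeros((400,640),bool);b[v0:v1,u0:u1]=1;return b
H,S,V=[hsv[...,i].astype(int) for i in range(3)]
y=(H>22)&(H<34)&(S>120)&(V>120)
for nm,b in (('tagA',box(255,205,290,255)),('tagB',box(300,205,335,255)),('tagC',box(350,205,380,255))): rect((y|(V>190))&b,nm,.005)
rect(((H<20)&(S>80))&box(110,180,225,285),'pad')
rect(box(415,170,520,280),'tray',.035,.06)
rect(box(270,80,390,190)&(V<45),'handle',.12,.17)
rect(box(265,80,395,190),'hoodtop',.09,.13)
rect(box(265,75,395,190)&(V<45),'mat',-.002,.012)
rect(box(425,80,510,160),'parcel',.06,.09)
rect(box(150,90,200,140),'mug',.08,.1)
for k,(u,v) in dict(blue=(320,147),yel=(334,147),lidmid=(305,115),divider=(327,145),handle=(326,124),tab=(230,100)).items(): print(k,np.round(P[v,u]*1000,1))
E
python3 m.py
python3 - <<'E'
import cv2
a=cv2.imread('pics/top0.png')[75:190,265:395]
b=cv2.imread('pics/side0.png')[150:270,320:440]
cv2.imwrite('pics/c0.png',cv2.hconcat([cv2.resize(a[:115,:120],(400,400),interpolation=2),cv2.resize(b[:115,:120],(400,400),interpolation=2)]))
E
```

```text
tagA 329 [427.5 113.1] [27.3 73.8] 80.6 z [ 8.2 12.6 16.7]
tagB 334 [434.9   4.8] [27.1 73.7] 76.4 z [ 8.2 12.5 16.9]
tagC 337 [ 433.4 -115.1] [74.4 27.4] 8.0 z [ 8.3 12.3 16.6]
pad 6674 [424.2 366.6] [201.4 202.3] 4.7 z [-0.2  4.   8.2]
tray 1010 [ 432.6 -361.4] [182.  210.8] 79.8 z [36.9 47.1 51.8]
handle 173 [654.8 -19.9] [56.6 12. ] 88.6 z [124.7 146.1 150.6]
hoodtop 5376 [656.1 -19. ] [200.4 152.7] 88.1 z [106.6 110.7 114.7]
mat 2112 [667.5 -27. ] [265.2 266.1] 15.6 z [-1.   2.8  7. ]
parcel 3265 [ 688.9 -359.6] [121.9 162. ] 10.6 z [65.2 69.2 73.1]
mug 240 [706.8 351.4] [79.8 79.6] 79.8 z [81.4 87.1 91.4]
blue [607.8  -4.9 108.5]
yel [606.4 -37.  112.9]
lidmid [683.6  29.3 111.6]
divider [612.3 -21.1 109. ]
handle [650.1 -18.7 150.4]
tab [761.2 224.3  -2.5]
```

View pics/c0.png

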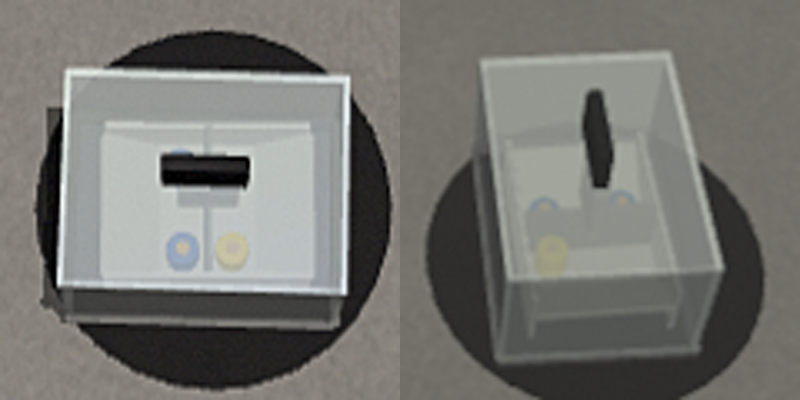

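```bash
cat > m2.py <<'E'
from h import *
def run(fn,cams=('top','side')):
  for n in cams:
    s=np.load(f'pics/{n}{fn}.npz');P=cloud(n,s['d']);im=s['im'];hsv=cv2.cvtColor(im,cv2.COLOR_BGR2HSV)
    H,S,V=[hsv[...,i].astype(int) for i in range(3)]
    X,Y,Z=[P[...,i]*1000 for i in range(3)]
    def rect(m,nm):
        q=P[m]*1000
        if len(q)<10: print(n,nm,'none');return
        r=cv2.minAreaRect(q[:,:2].astype(np.float32)); print(n,nm,len(q),np.round(r[0],1),np.round(r[1],1),round(r[2],1),'z',np.round(np.percentile(q[:,2],[5,50,95]),1))
    def at(cx,cy,w): return (abs(X-cx)<w)&(abs(Y-cy)<w)
    yel=((H>20)&(H<36)&(S>110)&(V>90))
    lab=cv2.connectedComponents(cv2.morphologyEx(yel.astype(np.uint8),cv2.MORPH_CLOSE,np.ones((7,7))))[1]
    for i in range(1,lab.max()+1):
        if (lab==i).sum()>60: rect((lab==i)&(Z>4),'yellow%d'%i)
    rect(at(432,-361,150)&(Z>38)&(Z<60),'tray')
    rect(at(655,-20,60)&(V<60)&(Z>141)&(Z<160),'handle')
    rect(at(655,-20,130)&(Z>104)&(Z<120),'hoodtop')
    rect(at(689,-360,110)&(Z>60)&(Z<90),'parcel')
    rect(at(707,351,60)&(Z>75)&(Z<100),'mug')
    rect(at(424,366,130)&(H<20)&(S>80),'pad')
if __name__=='__main__':
    import sys; run(sys.argv[1])
E
python3 m2.py 0
```

```text
top yellow1 345 [435.    5.1] [27.8 73.8] 76.1 z [ 8.1 12.5 16.8]
top yellow2 344 [ 433.4 -114.8] [74.5 27.8] 8.2 z [ 8.3 12.3 16.6]
top yellow3 349 [427.8 113.5] [28.3 73.5] 80.9 z [ 7.7 12.4 16.7]
top tray 934 [ 432.6 -361.4] [182.  210.8] 79.8 z [40.  47.5 51.9]
top handle 147 [654.8 -19.9] [56.3 12. ] 88.6 z [143.  148.5 151.8]
top hoodtop 5221 [656.4 -19. ] [200.3 152.1] 88.1 z [107.1 110.8 114.6]
top parcel 3265 [ 688.9 -359.6] [121.9 162. ] 10.6 z [65.2 69.2 73.1]
top mug 317 [709.5 351.9] [86.  79.3] 3.1 z [75.8 85.6 91.3]
top pad 6674 [424.2 366.6] [201.4 202.3] 4.7 z [-0.2  4.   8.2]
side yellow2 244 [428.  112.3] [30.1 73.3] 79.7 z [ 6.6 14.6 17.7]
side yellow3 281 [434.9   4.2] [28.7 73.4] 76.3 z [ 6.9 14.9 17.6]
side yellow4 332 [ 432.4 -116. ] [73.8 28.8] 8.6 z [ 5.8 14.7 17.3]
side tray 1010 [ 432.  -361.1] [179.3 210.7] 80.1 z [39.9 49.8 52.7]
side handle 108 [655.1 -23. ] [54.2 11.7] 87.9 z [142.8 150.6 153.2]
side hoodtop 3854 [656.1 -19.4] [205.  150.7] 87.9 z [110.4 113.1 115.3]
side parcel 5067 [ 688.4 -360.4] [122.5 160.5] 10.7 z [68.3 71.  73.2]
side mug 269 [706.6 353.5] [90.5 78.3] 81.1 z [76.2 85.3 92.7]
side pad 2532 [424.6 365.5] [201.  205.4] 4.7 z [ 4.4  7.3 10. ]
```

```bash
cat > plan.py <<'E'
# python3 plan.py x y z yaw [x y z yaw ...] (mm,deg); prints calls from measured pose; ncalls chosen at <=step mm, 40deg per call
import sys, numpy as np
from cell import env
o=env.get_obs(); p=np.array(o['tool_pos'])*1000; yaw=o['tool_rot'][2]
print('t',round(o['time_s'],2),'at',np.round(p,1),np.round(o['tool_rot'],2),'q7',np.round(o['qpos'][6],1),'F',np.round(o['force'],1),'w',round(o['grip_width']*1000,1),round(o['grasp_force'],1))
step=220
a=[float(s) for s in sys.argv[1:]]
for i in range(0,len(a),4):
    t=np.array(a[i:i+3]); dy=(a[i+3]-yaw+180)%360-180
    n=int(max(1,np.ceil(np.linalg.norm(t-p)/step),np.ceil(abs(dy)/40)))
    print('->',a[i:i+4])
    for k in range(n):
        d=(t-p)/(n-k); dd=dy/(n-k); c,s=np.cos(np.radians(yaw)),np.sin(np.radians(yaw))
        sh=np.round([c*d[0]+s*d[1], s*d[0]-c*d[1], -d[2]],1); tr=round(-np.radians(dd),3)
        print('  ',list(map(float,sh)),float(tr))
        p=p+[c*sh[0]+s*sh[1],s*sh[0]-c*sh[1],-sh[2]]; yaw+=-np.degrees(tr); dy-=-np.degrees(tr)
E
python3 plan.py 655.5 -19.5 230 88 655.5 -19.5 127 88
```

```text
t 0.1 at [178.2 624.6 229.6] [-179.9     0.    164.08] q7 -3.3 F [-0.1 -0.  -0.3] w 87.1 0.0
-> [655.5, -19.5, 230.0, 88.0]
   [-158.9, -122.1, -0.1] 0.332
   [-190.1, -63.7, -0.1] 0.332
   [-200.4, 1.8, -0.1] 0.332
   [-188.9, 66.9, -0.1] 0.332
-> [655.5, -19.5, 127.0, 88.0]
   [0.0, 0.0, 103.0] -0.0
```

Emit:
arm_command --series '[[[-32, -24, 0], 0.066], [[-64, -49, 0], 0.133], [[-95, -73, 0], 0.2], [[-127, -98, 0], 0.266], [[-159, -122, 0], 0.332]]' --grip -1

```text
time_s: 0.6
tool_pos: [0.2984, 0.4624, 0.2301]
tool_rot: [-180.0, 0.0, 144.9]
force: [0.3, -0.7, -0.2]
grip_width: 0.0871
grasp_force: 0.0
```

Emit:
arm_command --series '[[[-38, -13, 0], 0.066], [[-76, -26, 0], 0.133], [[-114, -38, 0], 0.2], [[-152, -51, 0], 0.266], [[-190, -64, 0], 0.332]]'

```text
time_s: 1.1
tool_pos: [0.4174, 0.3013, 0.2303]
tool_rot: [-180.0, -0.0, 125.9]
force: [0.4, 1.2, -0.1]
grip_width: 0.0868
grasp_force: 0.0
```

Emit:
arm_command --series '[[[-40, 0, 0], 0.066], [[-80, 1, 0], 0.133], [[-120, 1, 0], 0.2], [[-160, 2, 0], 0.266], [[-200, 2, 0], 0.332]]'

```text
time_s: 1.6
tool_pos: [0.5366, 0.141, 0.2303]
tool_rot: [-180.0, -0.0, 106.9]
force: [0.2, 0.0, 0.0]
grip_width: 0.0871
grasp_force: 0.0
```

Emit:
arm_command --series '[[[-40, 13, 0], 0.066], [[-80, 27, 0], 0.133], [[-120, 40, 0], 0.2], [[-160, 54, 0], 0.266], [[-189, 67, 0], 0.332]]'

```text
time_s: 2.1
tool_pos: [0.6561, -0.0221, 0.2301]
tool_rot: [-180.0, 0.1, 87.7]
force: [-0.2, -0.1, 0.9]
grip_width: 0.0869
grasp_force: 0.0
```

```bash
python3 plan.py 655.5 -19.5 127 88
```

```text
t 2.1 at [656.1 -22.1 230.1] [-1.7998e+02  8.0000e-02  8.7700e+01] q7 5.7 F [-0.2 -0.1  0.9] w 86.9 0.0
-> [655.5, -19.5, 127.0, 88.0]
   [2.5, -0.7, 103.1] -0.005
```

Emit:
arm_command --series '[[[2, -1, 25], -0.005], [[2, -1, 50], -0.005], [[2, -1, 75], -0.005], [[2, -1, 95], -0.005], [[2, -1, 103], -0.005]]'

```text
time_s: 2.6
tool_pos: [0.6528, -0.0165, 0.1246]
tool_rot: [-179.7, 0.0, 88.3]
force: [-0.7, 1.0, -0.3]
grip_width: 0.087
grasp_force: 0.0
```

Emit:
arm_command --series '[[[0, 0, 0], 0], [[0, 0, 0], 0], [[0, 0, 0], 0], [[0, 0, 0], 0], [[0, 0, 0], 0]]' --grip 1 --grip_force 30

```text
time_s: 3.1
tool_pos: [0.655, -0.0167, 0.1284]
tool_rot: [179.9, -0.0, 88.3]
force: [-0.2, -0.1, 0.6]
grip_width: 0.0551
grasp_force: 0.0
```

Emit:
arm_command --series '[[[0, 0, -5], 0], [[0, 0, -15], 0], [[0, 0, -30], 0], [[0, 0, -50], 0], [[0, 0, -70], 0]]'

```text
time_s: 3.6
tool_pos: [0.6548, -0.0168, 0.1997]
tool_rot: [179.9, -0.0, 88.3]
force: [-0.6, 0.7, 0.9]
grip_width: 0.015
grasp_force: 0.0
```

Emit:
arm_command --series '[[[0, 0, -25], 0], [[0, 0, -50], 0], [[0, 0, -75], 0], [[0, 0, -90], 0], [[0, 0, -100], 0]]'

```text
time_s: 4.1
tool_pos: [0.655, -0.0169, 0.3]
tool_rot: [179.8, -0.0, 88.3]
force: [0.2, 0.8, 0.4]
grip_width: 0.0008
grasp_force: 0.0
```

```bash
python3 plan.py 424 366 300 94.7 424 366 130 94.7; python3 -c "
from h import *
cap('side','side1');cap('top','top1')"; python3 m2.py 1 | grep -v 'parcel\|mug\|hand'
```

```text
t 4.1 at [655.  -16.9 300. ] [ 1.7984e+02 -2.0000e-02  8.8270e+01] q7 5.1 F [0.2 0.8 0.4] w 0.8 0.0
-> [424.0, 366.0, 300.0, 94.7]
   [125.3, -80.8, -0.0] -0.037
   [128.2, -76.1, -0.0] -0.038
   [130.9, -71.3, -0.0] -0.037
-> [424.0, 366.0, 130.0, 94.7]
   [0.0, 0.0, 170.0] -0.0
top yellow3 345 [ 433.2 -115. ] [74.3 27.7] 8.1 z [ 8.2 12.7 17. ]
top tray 930 [ 432.5 -361.4] [181.9 210.9] 79.8 z [39.7 47.4 52.1]
top hoodtop 1242 [655.2 -19.2] [199.7 150.8] 88.3 z [107.4 110.9 114.6]
top pad 6665 [424.5 365.9] [202.3 200.7] 4.5 z [-0.3  4.   8.3]
side yellow1 240 [427.7 111.1] [29.8 73.4] 78.4 z [ 6.5 14.8 17.7]
side yellow2 279 [434.9   4.4] [30.5 73.7] 76.6 z [ 7.7 14.7 17.2]
side yellow3 332 [ 432.6 -116.7] [73.9 27.6] 8.5 z [ 6.9 14.7 17.7]
side tray 1012 [ 431.8 -361.3] [180.  210.9] 79.9 z [40.2 49.7 52.5]
side hoodtop 3845 [655.9 -19.1] [204.9 150.8] 88.0 z [110.6 113.1 115.3]
side pad 2532 [424.5 364.3] [201.2 202.6] 4.6 z [ 4.3  7.3 10.1]
```

View pics/side1.png

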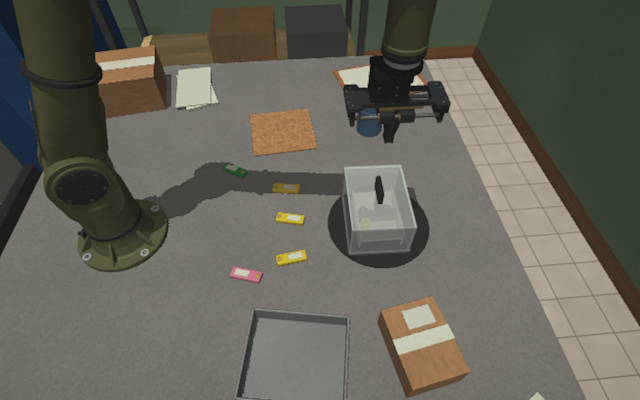

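Emit:
arm_command --series '[[[0, 0, 0], 0], [[0, 0, 0], 0], [[-2, 0, 20], 0], [[-2, 0, 40], 0], [[-2, 0, 60], 0]]' --grip -1

```text
time_s: 4.7
tool_pos: [0.654, -0.0187, 0.2357]
tool_rot: [-179.9, 0.0, 88.3]
force: [0.3, 0.4, 0.2]
grip_width: 0.0327
grasp_force: 0.0
```

Emit:
arm_command --series '[[[0, 0, 20], 0], [[0, 0, 50], 0], [[0, 0, 80], 0], [[0, 0, 100], 0], [[0, 0, 113], 0]]'

```text
time_s: 5.2
tool_pos: [0.6528, -0.0186, 0.1214]
tool_rot: [-179.7, 0.0, 88.3]
force: [0.3, 0.6, -0.4]
grip_width: 0.0726
grasp_force: 0.0
```

Emit:
arm_command --series '[[[0, 0, 0], 0], [[0, 0, 0], 0], [[0, 0, 0], 0], [[0, 0, 0], 0], [[0, 0, 0], 0]]' --grip 1 --grip_force 30

```text
time_s: 5.7
tool_pos: [0.6548, -0.0187, 0.1251]
tool_rot: [180.0, -0.0, 88.3]
force: [0.5, -0.1, -0.2]
grip_width: 0.0481
grasp_force: 0.0
```

Emit:
arm_command --series '[[[0, 0, 0], 0], [[0, 0, 0], 0], [[0, 0, 0], 0], [[0, 0, 0], 0], [[0, 0, 0], 0]]'

```text
time_s: 6.2
tool_pos: [0.6548, -0.0187, 0.1246]
tool_rot: [180.0, -0.0, 88.3]
force: [0.9, -0.8, 4.0]
grip_width: 0.0112
grasp_force: 30.0
```

Emit:
arm_command --series '[[[0, 0, 0], 0], [[0, 0, 0], 0], [[0, 0, -5], 0], [[0, 0, -10], 0], [[0, 0, -20], 0]]'

```text
time_s: 6.7
tool_pos: [0.6535, -0.0187, 0.1439]
tool_rot: [-179.8, 0.0, 88.3]
force: [0.2, 0.7, -3.7]
grip_width: 0.0118
grasp_force: 30.0
```

```bash
python3 plan.py
```

```text
t 6.7 at [653.5 -18.7 143.9] [-1.7985e+02  1.0000e-02  8.8280e+01] q7 7.4 F [ 0.2  0.7 -3.7] w 11.8 30.0
```

Emit:
arm_command --series '[[[0, 0, -20], 0], [[0, 0, -45], 0], [[0, 0, -75], 0], [[0, 0, -105], 0], [[0, 0, -130], 0]]'

```text
time_s: 7.2
tool_pos: [0.6546, -0.019, 0.2772]
tool_rot: [179.9, -0.0, 88.3]
force: [0.6, -0.2, -3.7]
grip_width: 0.0121
grasp_force: 30.0
```

```bash
python3 plan.py 424.4 366 270 94.7 424.4 366 140 94.7
```

```text
t 7.2 at [654.6 -19.  277.2] [ 1.799e+02 -1.000e-02  8.826e+01] q7 5.5 F [ 0.6 -0.2 -3.7] w 12.1 30.0
-> [424.4, 366.0, 270.0, 94.7]
   [125.9, -80.6, 2.4] -0.037
   [128.9, -75.9, 2.4] -0.038
   [131.6, -70.9, 2.4] -0.037
-> [424.4, 366.0, 140.0, 94.7]
   [0.0, 0.0, 130.0] -0.0
```

Emit:
arm_command --series '[[[15, -10, 0], -0.007], [[40, -26, 0], -0.015], [[68, -44, 1], -0.022], [[98, -62, 2], -0.03], [[126, -81, 2], -0.037]]'

```text
time_s: 7.7
tool_pos: [0.5748, 0.1122, 0.271]
tool_rot: [-179.8, -0.0, 90.5]
force: [-0.1, 0.6, -3.0]
grip_width: 0.0115
grasp_force: 30.0
```

Emit:
arm_command --series '[[[27, -15, 0], -0.007], [[53, -30, 1], -0.015], [[78, -46, 1], -0.022], [[104, -61, 2], -0.03], [[129, -76, 2], -0.037]]'

```text
time_s: 8.2
tool_pos: [0.4977, 0.2398, 0.2692]
tool_rot: [-179.9, 0.0, 92.6]
force: [0.6, 0.8, -3.5]
grip_width: 0.0118
grasp_force: 30.0
```

Emit:
arm_command --series '[[[27, -15, 0], -0.007], [[58, -32, 1], -0.015], [[88, -48, 1], -0.022], [[113, -61, 2], -0.03], [[132, -71, 2], -0.037]]'

```text
time_s: 8.7
tool_pos: [0.42, 0.369, 0.267]
tool_rot: [-179.8, 0.0, 94.9]
force: [0.4, 0.1, -3.5]
grip_width: 0.0118
grasp_force: 30.0
```

```bash
python3 plan.py 424.4 366 128 94.7
```

```text
t 8.7 at [420. 369. 267.] [-1.7985e+02  4.0000e-02  9.4890e+01] q7 -37.5 F [ 0.4  0.1 -3.5] w 11.8 30.0
-> [424.4, 366.0, 128.0, 94.7]
   [-3.4, 4.1, 139.0] 0.003
```

Emit:
arm_command --series '[[[0, 0, 20], 0], [[0, 0, 50], 0], [[0, 0, 80], 0], [[0, 0, 105], 0], [[0, 0, 120], 0]]'

```text
time_s: 9.2
tool_pos: [0.4207, 0.3659, 0.1452]
tool_rot: [-179.8, 0.2, 94.7]
force: [-0.0, 0.8, -3.6]
grip_width: 0.0119
grasp_force: 30.0
```

Emit:
arm_command --series '[[[0, 0, 0], 0], [[0, 0, 0], 0], [[0, 0, 0], 0], [[0, 0, 0], 0], [[0, 0, 0], 0]]'

```text
time_s: 9.7
tool_pos: [0.4242, 0.3672, 0.1496]
tool_rot: [179.9, -0.1, 94.6]
force: [-0.9, 0.8, -2.5]
grip_width: 0.0118
grasp_force: 30.0
```

```bash
python3 plan.py 424.4 366 128 94.7
```

```text
t 9.7 at [424.2 367.2 149.6] [ 1.7992e+02 -8.0000e-02  9.4630e+01] q7 -36.3 F [-0.9  0.8 -2.5] w 11.8 30.0
-> [424.4, 366.0, 128.0, 94.7]
   [-1.3, 0.1, 21.6] -0.001
```

Emit:
arm_command --series '[[[-1, 0, 6], 0], [[-1, 0, 12], 0], [[-1, 0, 17], 0], [[-1, 0, 20], 0], [[-1, 0, 22], 0]]'

```text
time_s: 10.2
tool_pos: [0.4235, 0.3656, 0.1265]
tool_rot: [-179.9, 0.0, 94.6]
force: [-3.2, -2.5, 6.2]
grip_width: 0.0121
grasp_force: 30.0
```

Emit:
arm_command --series '[[[0, 0, 1], 0], [[0, 0, 1], 0], [[0, 0, 1], 0], [[0, 0, 1], 0], [[0, 0, 1], 0]]'

```text
time_s: 10.7
tool_pos: [0.4236, 0.3657, 0.1265]
tool_rot: [-180.0, -0.0, 94.6]
force: [-4.0, -3.1, 5.0]
grip_width: 0.0119
grasp_force: 30.0
```

Emit:
arm_command --series '[[[0, 0, 0], 0], [[0, 0, 0], 0], [[0, 0, 0], 0], [[0, 0, 0], 0], [[0, 0, 0], 0]]' --grip 0

```text
time_s: 11.2
tool_pos: [0.4239, 0.3659, 0.1255]
tool_rot: [180.0, -0.0, 94.6]
force: [-0.6, -0.2, -0.1]
grip_width: 0.0405
grasp_force: 0.0
```

Emit:
arm_command --series '[[[0, 0, -15], 0], [[0, 0, -40], 0], [[0, 0, -80], 0], [[0, 0, -110], 0], [[0, 0, -130], 0]]'

```text
time_s: 11.7
tool_pos: [0.4247, 0.3665, 0.2598]
tool_rot: [179.8, -0.2, 94.6]
force: [-0.4, 0.5, -0.2]
grip_width: 0.0434
grasp_force: 0.0
```

```bash
python3 plan.py 600 100 260 88; python3 - <<'E'
from h import *
cap('side','side2');cap('top','top2')
a=cv2.imread('pics/top2.png')[70:200,255:405]
b=cv2.imread('pics/side2.png')[80:270,230:440]
cv2.imwrite('pics/c2.png',cv2.hconcat([cv2.resize(a,(346,300),interpolation=2),cv2.resize(b,(332,300),interpolation=2)]))
E
```

```text
t 11.7 at [424.7 366.5 259.8] [179.79  -0.2   94.63] q7 -37.3 F [-0.4  0.5 -0.2] w 43.4 0.0
-> [600.0, 100.0, 260.0, 88.0]
   [-139.9, 76.6, -0.1] 0.058
   [-135.2, 84.6, -0.1] 0.058
```

View pics/c2.png

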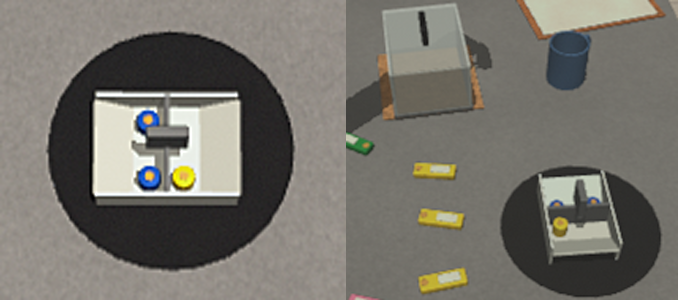

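```bash
cat > dish.py <<'E'
from h import *
import sys
for n in ('top','side'):
    s=np.load(f'pics/{n}{sys.argv[1]}.npz');P=cloud(n,s['d'])*1000;X,Y,Z=[P[...,i] for i in range(3)]
    hsv=cv2.cvtColor(s['im'],cv2.COLOR_BGR2HSV).astype(int)
    a=(abs(X-650)<130)&(abs(Y+20)<130)
    for nm,m in (('wall',a&(Z>8)&(Z<54)&(hsv[...,2]>90)&(hsv[...,1]<70)),('rim',a&(Z>42)&(Z<54)),('plate',a&(Z>86)&(Z<105))):
        q=P[m]
        if len(q)>8:
            r=cv2.minAreaRect(q[:,:2].astype(np.float32));print(n,nm,len(q),np.round(r[0],1),np.round(r[1],1),round(r[2],1),np.round(np.percentile(q[:,2],[5,50,95]),1))
E
python3 dish.py 2; python3 m2.py 2 | grep -v pad
```

```text
top wall 2160 [667.3 -22.2] [157.5 128.8] 89.6 [ 8.9 24.2 50.5]
top rim 392 [660.4 -22.1] [150.6 115. ] 89.9 [43.1 48.6 52.9]
top plate 105 [658.8 -21.8] [11.9 42.4] 0.2 [88.7 94.4 98.7]
side wall 1370 [667.6 -21.7] [160.4 127.4] 89.4 [ 9.3 25.2 51.4]
side rim 319 [659.8 -22.1] [153.2 112.5] 89.6 [43.1 49.9 53.1]
side plate 89 [659.8 -22.2] [46.8 12.3] 88.9 [88.7 96.  98.6]
top yellow2 78 [629.5 -40.4] [26.2 23. ] 5.8 z [28.7 34.1 38.4]
top yellow4 348 [434.9   5.2] [27.8 73.5] 76.0 z [ 8.  12.7 16.3]
top yellow5 346 [ 433.1 -114.9] [74.1 28.2] 8.1 z [ 7.9 12.6 17. ]
top yellow6 350 [427.9 113.4] [28.3 74.4] 80.6 z [ 7.9 12.6 16.4]
top tray 925 [ 432.4 -361.3] [181.2 210.6] 79.7 z [40.  47.6 52.2]
top handle none
top hoodtop none
top parcel 3258 [ 688.9 -359.5] [121.9 162.8] 10.8 z [64.8 69.1 73.2]
top mug 301 [706.7 353.8] [86.2 79.2] 80.3 z [76.  86.1 91. ]
side yellow2 245 [427.7 111.6] [30.7 73.8] 79.9 z [ 5.8 14.5 17.5]
side yellow3 280 [435.3   4.6] [29.1 72.4] 77.1 z [ 6.7 14.9 17.7]
side yellow4 99 [630.5 -37. ] [34.6 22.8] 71.0 z [15.2 34.4 38.2]
side yellow5 334 [ 432.6 -116.2] [73.9 28.2] 6.9 z [ 7.3 14.7 17.5]
side tray 1017 [ 432.  -361.1] [180.  210.3] 79.9 z [39.5 49.7 52.4]
side handle none
side hoodtop none
side parcel 5066 [ 688.6 -360.4] [122.  160.4] 10.7 z [68.3 71.  73.2]
side mug 262 [707.1 355.1] [90.8 78.9] 82.3 z [76.4 85.8 92.3]
```

```bash
python3 plan.py 659.5 -22 200 89.5 659.5 -22 69 89.5
```

```text
t 11.8 at [425.4 367.2 260.4] [179.67  -0.31  94.63] q7 -37.3 F [ 0.  -0.5 -0.3] w 43.4 0.0
-> [659.5, -22.0, 200.0, 89.5]
   [-135.6, 67.3, 20.1] 0.03
   [-133.5, 71.3, 20.2] 0.03
   [-131.4, 75.3, 20.1] 0.03
-> [659.5, -22.0, 69.0, 89.5]
   [0.0, 0.0, 131.0] -0.0
```

Emit:
arm_command --series '[[[-27, 13, 0], 0.006], [[-54, 27, 0], 0.012], [[-81, 40, 0], 0.018], [[-108, 54, 0], 0.024], [[-136, 67, 0], 0.03]]'

```text
time_s: 12.3
tool_pos: [0.5017, 0.2345, 0.255]
tool_rot: [-180.0, 0.0, 92.9]
force: [-0.7, 0.1, 0.4]
grip_width: 0.0438
grasp_force: 0.0
```

Emit:
arm_command --series '[[[-27, 14, 6], 0.006], [[-54, 28, 12], 0.012], [[-81, 43, 18], 0.018], [[-108, 57, 24], 0.024], [[-134, 71, 30], 0.03]]'

```text
time_s: 12.8
tool_pos: [0.5794, 0.1042, 0.2248]
tool_rot: [-180.0, 0.0, 91.2]
force: [0.3, 0.3, 0.0]
grip_width: 0.0435
grasp_force: 0.0
```

Emit:
arm_command --series '[[[-30, 18, 8], 0.006], [[-60, 36, 16], 0.012], [[-90, 53, 24], 0.018], [[-114, 66, 28], 0.024], [[-131, 75, 30], 0.03]]'

```text
time_s: 13.3
tool_pos: [0.6569, -0.0266, 0.1941]
tool_rot: [-179.9, 0.1, 89.3]
force: [-0.2, 0.0, 0.6]
grip_width: 0.0435
grasp_force: 0.0
```

Emit:
arm_command --series '[[[0, 0, 10], 0], [[0, 0, 30], 0], [[0, 0, 50], 0], [[0, 0, 65], 0], [[0, 0, 70], 0]]'

```text
time_s: 13.8
tool_pos: [0.6553, -0.0224, 0.123]
tool_rot: [-179.8, -0.0, 89.6]
force: [0.2, 0.2, -0.5]
grip_width: 0.0435
grasp_force: 0.0
```

```bash
python3 plan.py 659.5 -22 69 89.5
```

```text
t 13.8 at [655.3 -22.4 123. ] [-1.7977e+02 -3.0000e-02  8.9560e+01] q7 9.6 F [ 0.2  0.2 -0.5] w 43.5 0.0
-> [659.5, -22.0, 69.0, 89.5]
   [0.5, 4.2, 54.0] 0.001
```

Emit:
arm_command --series '[[[0, 2, 15], 0], [[0, 2, 30], 0], [[0, 2, 42], 0], [[0, 2, 50], 0], [[0, 2, 55], 0]]'

```text
time_s: 14.3
tool_pos: [0.6586, -0.0239, 0.0695]
tool_rot: [-179.9, 0.0, 89.5]
force: [-0.5, 0.0, -0.0]
grip_width: 0.0434
grasp_force: 0.0
```

Emit:
arm_command --series '[[[0, 0, 0], 0], [[0, 0, 0], 0], [[0, 0, 0], 0], [[0, 0, 0], 0], [[0, 0, 0], 0]]'

```text
time_s: 14.8
tool_pos: [0.6593, -0.0238, 0.071]
tool_rot: [180.0, -0.0, 89.5]
force: [0.7, -0.2, -0.2]
grip_width: 0.0438
grasp_force: 0.0
```

```bash
python3 plan.py 659.5 -22 69 89.5
```

```text
t 14.8 at [659.3 -23.8  71. ] [ 1.7995e+02 -1.0000e-02  8.9490e+01] q7 10.9 F [ 0.7 -0.2 -0.2] w 43.8 0.0
-> [659.5, -22.0, 69.0, 89.5]
   [1.8, 0.2, 2.0] -0.0
```

Good. Close on the plate with 40 N, wait, lift gently.

Emit:
arm_command --series '[[[2, 0, 2], 0], [[2, 0, 2], 0], [[2, 0, 2], 0], [[2, 0, 2], 0], [[2, 0, 2], 0]]' --grip 1 --grip_force 40

```text
time_s: 15.3
tool_pos: [0.6594, -0.022, 0.0687]
tool_rot: [180.0, 0.0, 89.5]
force: [-1.1, 0.2, -3.6]
grip_width: 0.0119
grasp_force: 40.5
```

Emit:
arm_command --series '[[[0, 0, 0], 0], [[0, 0, -2], 0], [[0, 0, -5], 0], [[0, 0, -10], 0], [[0, 0, -18], 0]]'

```text
time_s: 15.8
tool_pos: [0.6583, -0.0218, 0.0862]
tool_rot: [-179.9, 0.0, 89.5]
force: [-0.7, 0.1, -4.2]
grip_width: 0.0116
grasp_force: 40.0
```

Emit:
arm_command --series '[[[0, 0, -10], 0], [[0, 0, -24], 0], [[0, 0, -40], 0], [[0, 0, -54], 0], [[0, 0, -62], 0]]'

```text
time_s: 16.3
tool_pos: [0.6601, -0.022, 0.1512]
tool_rot: [179.8, -0.0, 89.5]
force: [0.2, 0.1, -3.6]
grip_width: 0.0114
grasp_force: 40.0
```

```bash
python3 plan.py 475 -120 150 79.8; python3 - <<'E'
from h import *
cap('side','side3');
b=cv2.imread('pics/side3.png')[60:300,280:520]
cv2.imwrite('pics/c3.png',cv2.resize(b,(480,480),interpolation=2))
E
```

```text
t 16.3 at [660.1 -22.  151.2] [ 1.7981e+02 -2.0000e-02  8.9480e+01] q7 9.0 F [ 0.2  0.1 -3.6] w 11.4 40.0
-> [475.0, -120.0, 150.0, 79.8]
   [-99.6, -184.2, 1.2] 0.169
```

View pics/c3.png

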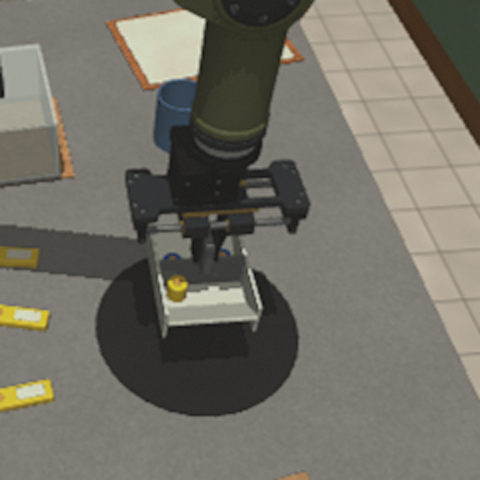

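```bash
python3 plan.py 464.5 -182 150 79.8 464.5 -182 103 79.8
```

```text
t 16.35 at [660.5 -22.1 152. ] [ 1.7975e+02 -3.0000e-02  8.9480e+01] q7 9.0 F [ 0.1 -0.  -2.9] w 11.7 40.0
-> [464.5, -182.0, 150.0, 79.8]
   [-80.9, -97.3, 1.0] 0.084
   [-88.7, -90.1, 1.0] 0.085
-> [464.5, -182.0, 103.0, 79.8]
   [0.0, -0.0, 47.0] -0.0
```

Emit:
arm_command --series '[[[-6, -8, 0], 0.01], [[-20, -24, 0], 0.025], [[-38, -46, 0], 0.045], [[-58, -70, 1], 0.065], [[-81, -97, 1], 0.084]]'

```text
time_s: 16.85
tool_pos: [0.5592, -0.1025, 0.1463]
tool_rot: [-179.9, 0.0, 84.6]
force: [0.8, 0.2, -3.4]
grip_width: 0.0119
grasp_force: 40.0
```

Emit:
arm_command --series '[[[-22, -23, 0], 0.02], [[-45, -46, 0], 0.042], [[-66, -67, 1], 0.064], [[-81, -82, 1], 0.078], [[-89, -90, 1], 0.085]]'

```text
time_s: 17.35
tool_pos: [0.4612, -0.1837, 0.146]
tool_rot: [-179.9, -0.0, 79.6]
force: [0.8, -0.2, -4.2]
grip_width: 0.0116
grasp_force: 40.0
```

Emit:
arm_command --series '[[[0, 0, 8], 0], [[0, 0, 20], 0], [[0, 0, 32], 0], [[0, 0, 42], 0], [[0, 0, 47], 0]]'

```text
time_s: 17.85
tool_pos: [0.4629, -0.1815, 0.0976]
tool_rot: [-179.8, 0.0, 79.9]
force: [-0.0, 0.3, -4.1]
grip_width: 0.0118
grasp_force: 40.0
```

Emit:
arm_command --series '[[[0, 0, 0], 0], [[0, 0, 0], 0], [[0, 0, 0], 0], [[0, 0, 0], 0], [[0, 0, 0], 0]]'

```text
time_s: 18.35
tool_pos: [0.4637, -0.1823, 0.0999]
tool_rot: [180.0, -0.0, 79.8]
force: [-0.2, 0.5, -5.4]
grip_width: 0.012
grasp_force: 40.0
```

```bash
python3 plan.py 464.5 -182 103 79.8;python3 - <<'E'
from h import *
cap('side','side4');cap('top','top4')
P=cloud('top',np.load('pics/top4.npz')['d'])*1000
X,Y,Z=[P[...,i] for i in range(3)]
m=(abs(X-432)<140)&(abs(Y+361)<140)&(Z>40)&(Z<58)
n=np.array([np.cos(np.radians(79.8)),np.sin(np.radians(79.8))]);q=P[m][:,:2]@n
print('tray edges along n',np.percentile(q,[0,1,50,99,100]), 'tcp along n',np.array(env.get_obs()['tool_pos'])[:2]@n*1000)
m=(abs(X-470)<90)&(abs(Y+190)<110)&(Z>70)&(Z<100)
q=P[m]; s=q[:,:2]@n
for a in range(-290,-80,20):
    k=(s>a)&(s<a+20); 
    if k.sum()>5: print(a,k.sum(),np.median(q[k,2]),q[k,2].max())
E
```

```text
t 18.35 at [ 463.7 -182.3   99.9] [ 1.7995e+02 -2.0000e-02  7.9800e+01] q7 13.3 F [-0.2  0.5 -5.4] w 12.0 40.0
-> [464.5, -182.0, 103.0, 79.8]
   [0.5, 0.7, -3.1] 0.0
tray edges along n [-370.96049229 -369.33555603 -362.74660429 -223.03441133 -217.10508402] tcp along n -97.29553878549058
```

Emit:
arm_command --series '[[[-8, 0, 0], 0], [[-16, 0, -1], 0], [[-21, 0, -7], 0], [[-28, 0, -13], 0], [[-34, 0, -18.5], 0]]'

```text
time_s: 18.95
tool_pos: [0.4573, -0.2139, 0.1178]
tool_rot: [-179.9, -0.2, 79.8]
force: [0.8, 6.2, -5.4]
grip_width: 0.0118
grasp_force: 40.0
```

Emit:
arm_command --series '[[[-4.5, 0, -2.7], 0], [[-9, 0, -5.4], 0], [[-13.5, 0, -8], 0], [[-18, 0, -10.1], 0], [[-22.6, 0, -12.1], 0]]'

```text
time_s: 19.45
tool_pos: [0.4536, -0.2348, 0.1299]
tool_rot: [-179.9, -0.4, 79.8]
force: [0.9, 7.1, -3.6]
grip_width: 0.0117
grasp_force: 40.0
```

```bash
python3 plan.py; python3 - <<'E'
from h import *
cap('side','side5')
b=cv2.imread('pics/side5.png')[180:400,200:440]
cv2.imwrite('pics/c5.png',cv2.resize(b,(600,550),interpolation=2))
E
```

```text
t 19.45 at [ 453.6 -234.8  129.9] [-179.91   -0.35   79.85] q7 19.7 F [ 0.9  7.1 -3.6] w 11.7 40.0
```

View pics/c5.png

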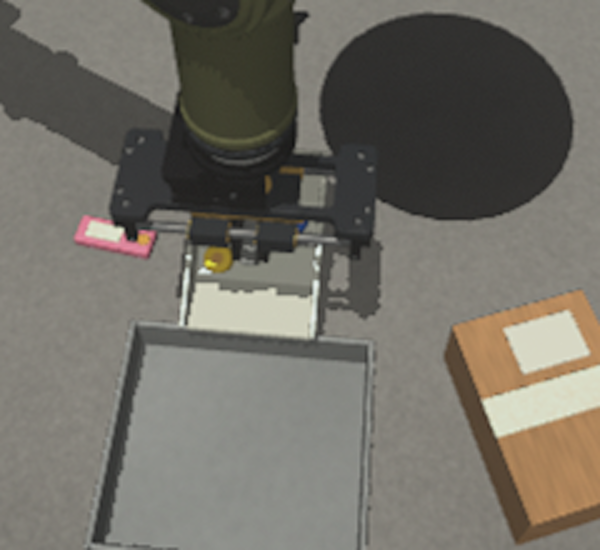

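Emit:
arm_command --series '[[[-5, 0, -1.7], 0], [[-10, 0, -3.1], 0], [[-15, 0, -4.3], 0], [[-20, 0, -5.2], 0], [[-25, 0, -5.9], 0]]'

```text
time_s: 20.0
tool_pos: [0.4495, -0.2589, 0.1362]
tool_rot: [-179.9, -0.4, 79.9]
force: [0.5, 8.7, 0.3]
grip_width: 0.0116
grasp_force: 40.0
```

Emit:
arm_command --series '[[[-5, 0, -0.3], 0], [[-10, 0, -0.4], 0], [[-15, 0, -0.3], 0], [[-20, 0, 0.2], 0], [[-25.5, 0, 0.8], 0]]'

```text
time_s: 20.5
tool_pos: [0.4449, -0.2845, 0.1361]
tool_rot: [-179.9, -0.4, 79.9]
force: [-2.2, 8.4, 4.9]
grip_width: 0.0119
grasp_force: 40.0
```

```bash
cat > tilt.py <<'E'
from h import *
import sys
fn=sys.argv[1]
im,d,o=cap('side','side'+fn)
P=cloud('side',d)*1000
n=np.array([np.cos(np.radians(79.8)),np.sin(np.radians(79.8))]);t=np.array([n[1],-n[0]])
tc=np.array(o['tool_pos'])*1000
U=P[...,:2]@n-tc[:2]@n; W=P[...,:2]@t-tc[:2]@t; Z=P[...,2]-tc[2]-11
hsv=cv2.cvtColor(im,cv2.COLOR_BGR2HSV).astype(int)
m=(abs(W)<50)&(U<110)&(U>-110)&(Z<20)&(Z>-110)&(hsv[...,1]<60)&(hsv[...,2]>110)&(P[...,2]>30)
# ramp fit with RANSAC: lines in (U,Z)
q=np.c_[U[m],Z[m]]; rng=np.random.default_rng(0); best=None
for _ in range(500):
    a,b=q[rng.integers(len(q),size=2)]; v=b-a; L=np.linalg.norm(v)
    if L<12: continue
    r=abs((q-a)@np.array([-v[1],v[0]])/L); k=r<2
    if best is None or k.sum()>best.sum(): best=k
s=q[best]; c=s.mean(0); v=np.linalg.svd(s-c)[2][0]; v*=-np.sign(v[0])
# v points toward -u (dish +x); elevation
print('n',len(q),best.sum(),'centre',c.round(1),'ramp elev',np.degrees(np.arctan2(v[1],-v[0])).round(1),'-> tilt if ramp',(34-np.degrees(np.arctan2(v[1],-v[0]))).round(1))
ym=(hsv[...,0]>20)&(hsv[...,0]<36)&(hsv[...,1]>110)&(abs(W)<130)&(U<110)
print('yellow',ym.sum(),np.round(np.nanmedian(P[ym],0),1) if ym.sum() else '')
b=im[180:400,200:440]; cv2.imwrite(f'pics/c{fn}.png',cv2.resize(b,(600,550),interpolation=2))
E
python3 plan.py; python3 tilt.py 6
```

```text
t 20.5 at [ 444.9 -284.5  136.1] [-179.92   -0.41   79.86] q7 26.8 F [-2.2  8.4  4.9] w 11.9 40.0
n 663 475 centre [  6.8 -80.7] ramp elev -18.7 -> tilt if ramp 52.7
yellow 35 [ 419.3 -271.7   90.7]
```

View pics/c6.png

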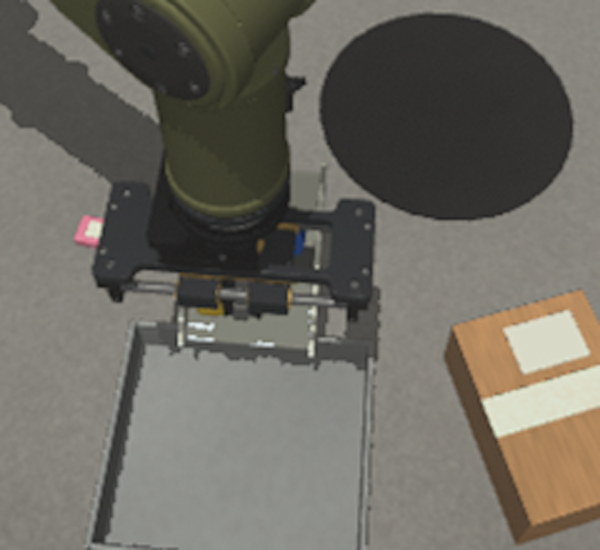

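Emit:
arm_command --series '[[[-4.6, 0, 0.8], 0], [[-9.2, 0, 1.9], 0], [[-13.8, 0, 3.3], 0], [[-18.4, 0, 5], 0], [[-23, 0, 6.6], 0]]'

```text
time_s: 21.05
tool_pos: [0.4406, -0.3088, 0.1301]
tool_rot: [-180.0, -0.3, 79.8]
force: [-2.6, 6.3, 7.6]
grip_width: 0.0118
grasp_force: 40.0
```

```bash
python3 plan.py; python3 tilt.py 7
```

```text
t 21.05 at [ 440.6 -308.8  130.1] [-179.97   -0.3    79.82] q7 30.5 F [-2.6  6.3  7.6] w 11.8 40.0
n 131 72 centre [ 76.3 -15.3] ramp elev -62.0 -> tilt if ramp 96.0
yellow 2 [ 474.5 -346.   212.7]
```

Emit:
arm_command --series '[[[-3, 0, 1.4], 0], [[-6, 0, 3], 0], [[-9, 0, 4.6], 0], [[-12, 0, 6.3], 0], [[-15, 0, 8], 0]]'

```text
time_s: 21.6
tool_pos: [0.4377, -0.3249, 0.1225]
tool_rot: [180.0, -0.2, 79.8]
force: [-4.1, 3.7, 11.0]
grip_width: 0.0119
grasp_force: 40.0
```

```bash
python3 plan.py; python3 tilt.py 8
```

```text
t 21.6 at [ 437.7 -324.9  122.5] [180.    -0.18  79.77] q7 33.1 F [-4.1  3.7 11. ] w 11.9 40.0
n 122 77 centre [ 69.5 -22.8] ramp elev -65.9 -> tilt if ramp 99.9
yellow 156 [ 436.1 -330.    27.7]
```

View pics/c8.png

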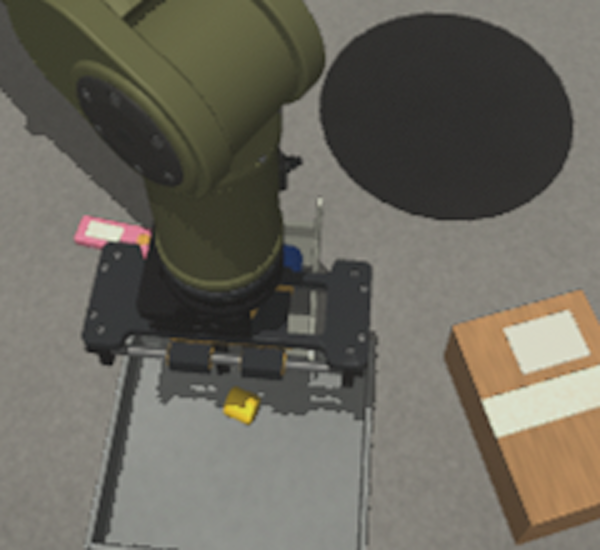

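Emit:
arm_command --series '[[[0, 0, -6], 0], [[0, 0, -14], 0], [[-4, 0, -20], 0], [[-14, 0, -20], 0], [[-25, 0, -20], 0]]'

```text
time_s: 22.15
tool_pos: [0.4333, -0.3507, 0.1408]
tool_rot: [180.0, 0.0, 79.8]
force: [-0.5, 0.1, -4.2]
grip_width: 0.0113
grasp_force: 40.0
```

Emit:
arm_command --series '[[[0, 0, 6], 0], [[0, 0, 15], 0], [[5, 0, 15], 0], [[11, 0, 15], 0], [[16, 0, 15], 0]]'

```text
time_s: 22.65
tool_pos: [0.4348, -0.3365, 0.1261]
tool_rot: [-179.9, 0.3, 79.8]
force: [-4.8, -7.9, 1.6]
grip_width: 0.0115
grasp_force: 40.0
```

```bash
python3 plan.py; python3 tilt.py 9
```

```text
t 22.65 at [ 434.8 -336.5  126.1] [-179.95    0.32   79.78] q7 34.0 F [-4.8 -7.9  1.6] w 11.5 40.0
n 138 84 centre [ 70.5 -20.6] ramp elev -63.8 -> tilt if ramp 97.8
yellow 148 [ 438.5 -329.9   28.4]
```

Emit:
arm_command --series '[[[3, 0, -1.6], 0], [[7, 0, -3.6], 0], [[11, 0, -5.4], 0], [[15, 0, -7.2], 0], [[19, 0, -9], 0]]' --grip_force 25

```text
time_s: 23.2
tool_pos: [0.439, -0.3162, 0.1355]
tool_rot: [180.0, 0.1, 79.8]
force: [-2.6, -3.8, 0.5]
grip_width: 0.012
grasp_force: 25.0
```

Emit:
arm_command --series '[[[5, 0, -1.4], 0], [[10, 0, -2.6], 0], [[15, 0, -3.7], 0], [[20, 0, -4.5], 0], [[26, 0, -5.2], 0]]'

```text
time_s: 23.7
tool_pos: [0.4444, -0.2895, 0.1405]
tool_rot: [180.0, 0.0, 79.8]
force: [-2.8, -3.1, 4.2]
grip_width: 0.0116
grasp_force: 25.0
```

```bash
python3 plan.py; python3 tilt.py 10
```

```text
t 23.7 at [ 444.4 -289.5  140.5] [179.96   0.    79.79] q7 26.8 F [-2.8 -3.1  4.2] w 11.6 25.0
n 910 643 centre [  1.7 -78.2] ramp elev -12.9 -> tilt if ramp 46.9
yellow 152 [ 438.4 -329.4   28. ]
```

View pics/c10.png

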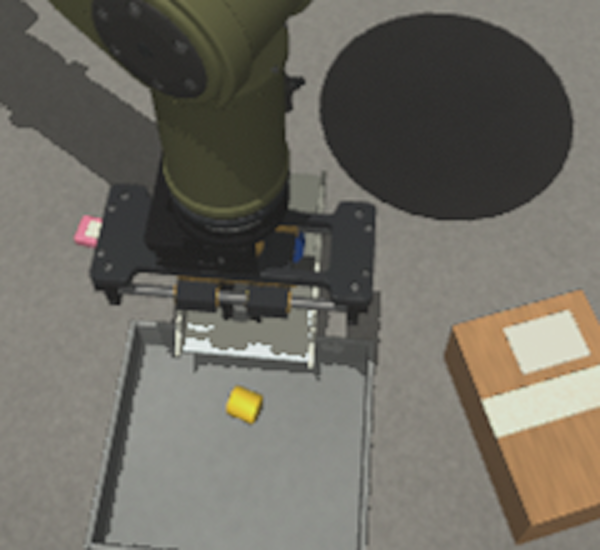

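Emit:
arm_command --series '[[[5, 0, -0.2], 0], [[10, 0, 0], 0], [[15, 0, 0.3], 0], [[20, 0, 0.8], 0], [[26, 0, 1.6], 0]]'

```text
time_s: 24.25
tool_pos: [0.4497, -0.2627, 0.1386]
tool_rot: [179.9, -0.1, 79.8]
force: [-2.0, 0.2, 4.7]
grip_width: 0.012
grasp_force: 25.0
```

Emit:
arm_command --series '[[[5, 0, 1.2], 0], [[10, 0, 2.8], 0], [[15, 0, 4.5], 0], [[20, 0, 6.3], 0], [[25, 0, 8.3], 0]]'

```text
time_s: 24.75
tool_pos: [0.4542, -0.2379, 0.13]
tool_rot: [179.9, -0.1, 79.9]
force: [0.1, 1.5, 3.9]
grip_width: 0.0117
grasp_force: 25.0
```

```bash
python3 plan.py; python3 tilt.py 11
```

```text
t 24.75 at [ 454.2 -237.9  130. ] [ 1.7993e+02 -9.0000e-02  7.9860e+01] q7 19.8 F [0.1 1.5 3.9] w 11.7 25.0
n 1605 913 centre [-29.8 -68.6] ramp elev 18.7 -> tilt if ramp 15.3
yellow 153 [ 438.7 -329.5   28.7]
```

Emit:
arm_command --series '[[[4.5, 0, 2.2], 0], [[9, 0, 5], 0], [[13.5, 0, 8], 0], [[18, 0, 11.2], 0], [[22, 0, 14.5], 0]]'

```text
time_s: 25.3
tool_pos: [0.4577, -0.217, 0.1153]
tool_rot: [179.9, -0.0, 79.8]
force: [2.2, 2.7, 3.1]
grip_width: 0.0116
grasp_force: 25.0
```

Emit:
arm_command --series '[[[0, 0, -5], 0], [[0, 0, -15], 0], [[0, 0, -30], 0], [[0, 0, -45], 0], [[0, 0, -52], 0]]' --grip_force 40

```text
time_s: 25.8
tool_pos: [0.4566, -0.2189, 0.1685]
tool_rot: [180.0, 0.0, 79.7]
force: [1.5, -0.6, -3.7]
grip_width: 0.0116
grasp_force: 40.0
```

```bash
python3 tilt.py 12; python3 plan.py 662 -24 150 89.5 662 -24 85 89.5 
```

```text
n 1424 794 centre [-44.6 -58. ] ramp elev 33.2 -> tilt if ramp 0.8
yellow 149 [ 438.4 -329.3   28.2]
t 25.85 at [ 457.2 -218.9  169.1] [1.799e+02 1.000e-02 7.973e+01] q7 14.8 F [ 1.3 -0.4 -4.3] w 11.5 40.0
-> [662.0, -24.0, 150.0, 89.5]
   [114.1, 83.4, 9.6] -0.085
   [106.7, 92.8, 9.5] -0.086
-> [662.0, -24.0, 85.0, 89.5]
   [0.0, -0.0, 65.0] 0.0
```

Emit:
arm_command --series '[[[10, 7, 0], -0.01], [[30, 22, 2], -0.025], [[56, 41, 5], -0.045], [[85, 62, 8], -0.065], [[114, 83, 10], -0.085]]'

```text
time_s: 26.35
tool_pos: [0.5594, -0.1183, 0.1558]
tool_rot: [-179.9, -0.0, 84.8]
force: [0.2, -0.8, -2.7]
grip_width: 0.0119
grasp_force: 40.0
```

Emit:
arm_command --series '[[[28, 24, 2], -0.02], [[56, 48, 5], -0.045], [[80, 69, 7], -0.066], [[97, 84, 9], -0.08], [[107, 93, 10], -0.086]]'

```text
time_s: 26.85
tool_pos: [0.662, -0.0186, 0.145]
tool_rot: [-179.8, -0.0, 89.8]
force: [0.3, 1.0, -3.6]
grip_width: 0.0116
grasp_force: 40.0
```

Emit:
arm_command --series '[[[0, 0, 10], 0], [[0, 0, 28], 0], [[0, 0, 46], 0], [[0, 0, 58], 0], [[0, 0, 65], 0]]'

```text
time_s: 27.35
tool_pos: [0.6598, -0.0235, 0.0806]
tool_rot: [-179.8, 0.0, 89.5]
force: [0.2, -0.8, -4.3]
grip_width: 0.0117
grasp_force: 40.0
```

Emit:
arm_command --series '[[[0, 0, 0], 0], [[0, 0, 0], 0], [[0, 0, 0], 0], [[0, 0, 0], 0], [[0, 0, 0], 0]]'

```text
time_s: 27.85
tool_pos: [0.6618, -0.0224, 0.0831]
tool_rot: [179.9, -0.0, 89.6]
force: [0.1, 0.1, -3.7]
grip_width: 0.0117
grasp_force: 40.0
```

```bash
python3 plan.py 662 -24 69 89.5 
```

```text
t 27.85 at [661.8 -22.4  83.1] [ 1.7994e+02 -1.0000e-02  8.9600e+01] q7 11.0 F [ 0.1  0.1 -3.7] w 11.7 40.0
-> [662.0, -24.0, 69.0, 89.5]
   [-1.6, 0.2, 14.1] 0.002
```

Emit:
arm_command --series '[[[0, 0, 3], 0], [[0, 0, 6], 0], [[0, 0, 9], 0], [[0, 0, 11], 0], [[0, 0, 12], 0]]'

```text
time_s: 28.35
tool_pos: [0.6615, -0.0236, 0.0714]
tool_rot: [180.0, 0.0, 89.5]
force: [-3.5, -3.0, 4.8]
grip_width: 0.0119
grasp_force: 40.0
```

Emit:
arm_command --series '[[[0, 0, 0.5], 0], [[0, 0, 1], 0], [[0, 0, 1.5], 0], [[0, 0, 2], 0], [[0, 0, 2.5], 0]]' --grip_force 15

```text
time_s: 28.85
tool_pos: [0.6616, -0.0237, 0.071]
tool_rot: [180.0, 0.0, 89.6]
force: [-9.2, -1.8, 18.1]
grip_width: 0.0116
grasp_force: 15.0
```

```bash
python3 plan.py 662 -24 69 89.5 
```

```text
t 28.85 at [661.6 -23.7  71. ] [1.7997e+02 1.0000e-02 8.9560e+01] q7 11.4 F [-9.2 -1.8 18.1] w 11.6 15.0
-> [662.0, -24.0, 69.0, 89.5]
   [-0.3, 0.4, 2.0] 0.001
```

Contact made (18 N), the dish is seated. Back the push off, release, rise.

Emit:
arm_command --series '[[[0, 0, -1.5], 0], [[0, 0, -1.5], 0], [[0, 0, -1.5], 0], [[0, 0, -1.5], 0], [[0, 0, -1.5], 0]]'

```text
time_s: 29.35
tool_pos: [0.6617, -0.0235, 0.0711]
tool_rot: [180.0, 0.0, 89.6]
force: [-4.2, -3.3, 7.8]
grip_width: 0.0117
grasp_force: 15.0
```

Emit:
arm_command --series '[[[0, 0, 0], 0], [[0, 0, 0], 0], [[0, 0, 0], 0], [[0, 0, 0], 0], [[0, 0, 0], 0]]' --grip 0

```text
time_s: 29.85
tool_pos: [0.6615, -0.0221, 0.0693]
tool_rot: [180.0, -0.0, 89.6]
force: [-1.0, -0.1, 0.6]
grip_width: 0.0411
grasp_force: 0.0
```

Emit:
arm_command --series '[[[0, 0, -10], 0], [[0, 0, -30], 0], [[0, 0, -70], 0], [[0, 0, -120], 0], [[0, 0, -170], 0]]'

```text
time_s: 30.35
tool_pos: [0.6611, -0.0225, 0.2418]
tool_rot: [180.0, -0.0, 89.6]
force: [1.8, 0.6, -0.2]
grip_width: 0.0435
grasp_force: 0.0
```

```bash
python3 plan.py 424 366 240 94.6 424 366 126 94.6
```

```text
t 30.35 at [661.1 -22.5 241.8] [180.    -0.    89.58] q7 8.1 F [ 1.8  0.6 -0.2] w 43.5 0.0
-> [424.0, 366.0, 240.0, 94.6]
   [128.9, -80.0, 0.6] -0.029
   [131.2, -76.2, 0.6] -0.029
   [133.4, -72.3, 0.6] -0.03
-> [424.0, 366.0, 126.0, 94.6]
   [-0.0, -0.0, 114.0] 0.0
```

Emit:
arm_command --series '[[[26, -16, 0], -0.006], [[52, -32, 0], -0.012], [[78, -48, 0], -0.018], [[104, -64, 0], -0.024], [[129, -80, 0], -0.029]]'

```text
time_s: 30.85
tool_pos: [0.5818, 0.1082, 0.2404]
tool_rot: [179.9, -0.0, 91.3]
force: [0.1, 0.7, 0.9]
grip_width: 0.0432
grasp_force: 0.0
```

Emit:
arm_command --series '[[[26, -15, 0], -0.006], [[52, -30, 0], -0.012], [[78, -45, 0], -0.018], [[104, -61, 0], -0.024], [[131, -76, 0], -0.029]]'

```text
time_s: 31.35
tool_pos: [0.5029, 0.2371, 0.2405]
tool_rot: [179.9, -0.0, 92.9]
force: [0.5, 0.2, 0.4]
grip_width: 0.0434
grasp_force: 0.0
```

Emit:
arm_command --series '[[[28, -15, 0], -0.006], [[58, -31, 0], -0.012], [[88, -48, 0], -0.018], [[114, -62, 0], -0.024], [[133, -72, 0], -0.03]]'

```text
time_s: 31.85
tool_pos: [0.4234, 0.3677, 0.2404]
tool_rot: [180.0, -0.1, 94.8]
force: [0.3, -0.0, -0.1]
grip_width: 0.0433
grasp_force: 0.0
```

Emit:
arm_command --series '[[[0, 0, 10], 0], [[0, 0, 30], 0], [[0, 0, 50], 0], [[0, 0, 60], 0], [[0, 0, 60], 0]]'

```text
time_s: 32.35
tool_pos: [0.4247, 0.3639, 0.178]
tool_rot: [-179.9, 0.1, 94.6]
force: [0.4, 0.9, -0.9]
grip_width: 0.0439
grasp_force: 0.0
```

```bash
python3 plan.py 424 366 126 94.6;  python3 - <<'E'
from h import *
cap('side','side13');cap('top','top13')
a=cv2.imread('pics/top13.png')[70:200,255:405]
b=cv2.imread('pics/side13.png')[120:310,230:440]
cv2.imwrite('pics/c13.png',cv2.hconcat([cv2.resize(a,(346,300),interpolation=2),cv2.resize(b,(332,300),interpolation=2)]))
E
python3 dish.py 13; python3 m2.py 13|grep yellow
```

```text
t 32.35 at [424.7 363.9 178. ] [-1.7989e+02  1.3000e-01  9.4550e+01] q7 -36.2 F [ 0.4  0.9 -0.9] w 43.9 0.0
-> [424.0, 366.0, 126.0, 94.6]
   [2.1, -0.5, 52.0] -0.001
top wall 2108 [667.4 -13.2] [126.1 158.6] 0.0 [ 9.  23.1 49.2]
top rim 294 [660.9 -12.5] [150.8 112.6] 90.0 [42.9 48.5 52.9]
top plate 111 [661.1 -12.4] [42.5 13.8] 88.1 [89.2 94.4 98.8]
side wall 1424 [6.633e+02 6.000e-01] [127.  190.1] 3.7 [ 9.2 23.6 51.2]
side rim 335 [661.1 -11.9] [154.4 112.8] 89.6 [42.9 50.  53.4]
side plate 87 [661.1 -12.7] [44.9 12.2] 88.2 [88.  96.5 98.8]
top yellow5 346 [435.4   5.1] [27.9 74.8] 76.1 z [ 7.6 12.4 16.7]
top yellow6 345 [ 433.3 -114.8] [74.3 28.1] 8.7 z [ 8.4 12.6 17.2]
top yellow7 348 [428.1 113.6] [28.2 74.3] 81.3 z [ 7.5 12.1 16.4]
top yellow8 107 [ 437.9 -325. ] [23.8 25.6] 64.3 z [19.6 25.7 30.4]
side yellow2 243 [427.7 112.6] [30.8 73.6] 81.1 z [ 6.2 14.9 17.7]
side yellow3 283 [435.    4.1] [30.7 73. ] 77.7 z [ 6.4 14.6 17.4]
side yellow4 332 [ 432.5 -116.1] [73.8 29. ] 8.1 z [ 7.2 14.7 17.2]
side yellow5 144 [ 437.8 -327.2] [21.8 24.2] 62.7 z [18.  28.1 32. ]
```

View pics/c13.png

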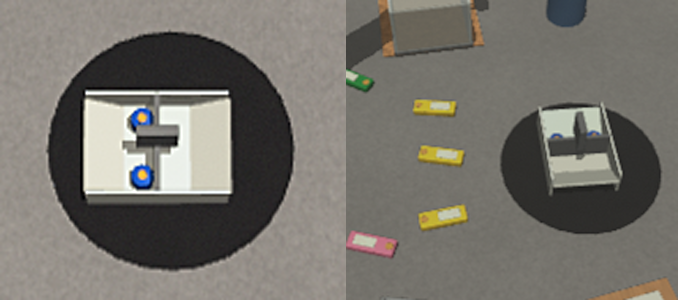

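Emit:
arm_command --series '[[[0, 0, 15], 0], [[0, 0, 30], 0], [[0, 0, 42], 0], [[0, 0, 50], 0], [[0, 0, 53], 0]]'

```text
time_s: 32.95
tool_pos: [0.4242, 0.365, 0.1249]
tool_rot: [-179.9, 0.1, 94.6]
force: [0.4, -0.1, 0.2]
grip_width: 0.0436
grasp_force: 0.0
```

Emit:
arm_command --series '[[[0, 0, 0], 0], [[0, 0, 0], 0], [[0, 0, 0], 0], [[0, 0, 0], 0], [[0, 0, 0], 0]]' --grip 1 --grip_force 30

```text
time_s: 33.45
tool_pos: [0.4246, 0.3658, 0.1268]
tool_rot: [-180.0, -0.0, 94.6]
force: [1.7, -0.5, 2.0]
grip_width: 0.0118
grasp_force: 30.1
```

Emit:
arm_command --series '[[[0, 0, 0], 0], [[0, 0, 0], 0], [[0, 0, -3], 0], [[0, 0, -8], 0], [[0, 0, -15], 0]]'

```text
time_s: 33.95
tool_pos: [0.4245, 0.3651, 0.1411]
tool_rot: [-179.9, 0.1, 94.6]
force: [-0.5, -0.8, -3.6]
grip_width: 0.0119
grasp_force: 30.0
```

Emit:
arm_command --series '[[[0, 0, -20], 0], [[0, 0, -50], 0], [[0, 0, -85], 0], [[0, 0, -115], 0], [[0, 0, -135], 0]]'

```text
time_s: 34.45
tool_pos: [0.4255, 0.3659, 0.2795]
tool_rot: [179.8, -0.1, 94.6]
force: [-0.3, -0.1, -3.0]
grip_width: 0.0115
grasp_force: 30.0
```

```bash
python3 plan.py 664 -17 270 89.7
```

```text
t 34.45 at [425.5 365.9 279.5] [ 1.7985e+02 -1.4000e-01  9.4630e+01] q7 -37.1 F [-0.3 -0.1 -3. ] w 11.5 30.0
-> [664.0, -17.0, 270.0, 89.7]
   [-133.6, 68.9, 3.2] 0.029
   [-131.6, 72.8, 3.2] 0.028
   [-129.5, 76.4, 3.1] 0.029
```

Emit:
arm_command --series '[[[-15, 8, 0], 0.005], [[-42, 22, 1], 0.01], [[-72, 37, 2], 0.016], [[-104, 54, 3], 0.022], [[-134, 69, 3], 0.029]]'

```text
time_s: 34.95
tool_pos: [0.5051, 0.2339, 0.2718]
tool_rot: [-179.9, 0.1, 92.8]
force: [0.3, 0.5, -3.7]
grip_width: 0.0119
grasp_force: 30.0
```

Emit:
arm_command --series '[[[-27, 15, 0], 0.005], [[-53, 30, 1], 0.011], [[-79, 44, 2], 0.017], [[-105, 58, 3], 0.023], [[-132, 73, 3], 0.029]]'

```text
time_s: 35.45
tool_pos: [0.584, 0.1066, 0.2688]
tool_rot: [-179.9, 0.1, 91.2]
force: [-0.5, 1.4, -3.4]
grip_width: 0.0119
grasp_force: 30.0
```

Emit:
arm_command --series '[[[-30, 18, 0], 0.005], [[-62, 37, 1], 0.011], [[-92, 54, 2], 0.017], [[-115, 68, 3], 0.023], [[-129, 76, 3], 0.029]]'

```text
time_s: 35.95
tool_pos: [0.6628, -0.0226, 0.2656]
tool_rot: [-179.9, 0.2, 89.4]
force: [0.9, -0.7, -3.4]
grip_width: 0.0119
grasp_force: 30.0
```

Emit:
arm_command --series '[[[0, 0, 0], 0], [[0, 0, 0], 0], [[0, 0, 0], 0], [[0, 0, 0], 0], [[0, 0, 0], 0]]'

```text
time_s: 36.45
tool_pos: [0.663, -0.0162, 0.2677]
tool_rot: [180.0, -0.0, 89.8]
force: [-0.2, -1.3, -2.9]
grip_width: 0.012
grasp_force: 30.0
```

```bash
python3 plan.py 664 -17 145 89.7
```

```text
t 36.45 at [663.  -16.2 267.7] [ 1.7998e+02 -4.0000e-02  8.9780e+01] q7 7.9 F [-0.2 -1.3 -2.9] w 12.0 30.0
-> [664.0, -17.0, 145.0, 89.7]
   [-0.8, 1.0, 122.7] 0.001
```

Emit:
arm_command --series '[[[0, 0, 20], 0], [[0, 0, 50], 0], [[0, 0, 80], 0], [[0, 0, 105], 0], [[0, 0, 122], 0]]'

```text
time_s: 36.95
tool_pos: [0.6621, -0.0167, 0.1435]
tool_rot: [-179.9, -0.0, 89.7]
force: [0.3, 0.3, -3.5]
grip_width: 0.012
grasp_force: 30.0
```

Emit:
arm_command --series '[[[0, 0, 4], 0], [[0, 0, 8], 0], [[0, 0, 12], 0], [[0, 0, 16], 0], [[0, 0, 19], 0]]'

```text
time_s: 37.45
tool_pos: [0.6636, -0.0176, 0.1269]
tool_rot: [179.9, -0.0, 89.7]
force: [-0.0, -0.6, -3.8]
grip_width: 0.0119
grasp_force: 30.0
```

Emit:
arm_command --series '[[[0, 0, 1], 0], [[0, 0, 1.5], 0], [[0, 0, 1.5], 0], [[0, 0, 1.5], 0], [[0, 0, 1.5], 0]]'

```text
time_s: 37.95
tool_pos: [0.6633, -0.0176, 0.1251]
tool_rot: [180.0, -0.0, 89.7]
force: [0.1, 0.4, -3.1]
grip_width: 0.0117
grasp_force: 30.0
```

```bash
python3 plan.py 664 -17 125 89.7
```

```text
t 37.95 at [663.3 -17.6 125.1] [ 1.7998e+02 -1.0000e-02  8.9660e+01] q7 10.1 F [ 0.1  0.4 -3.1] w 11.7 30.0
-> [664.0, -17.0, 125.0, 89.7]
   [0.6, 0.7, 0.1] -0.001
```

Emit:
arm_command --series '[[[0, 0, 0.5], 0], [[0, 0, 1], 0], [[0, 0, 1.5], 0], [[0, 0, 2], 0], [[0, 0, 2], 0]]'

```text
time_s: 38.45
tool_pos: [0.6633, -0.0176, 0.1248]
tool_rot: [180.0, -0.0, 89.7]
force: [-4.8, 0.0, 7.6]
grip_width: 0.0121
grasp_force: 30.0
```

Emit:
arm_command --series '[[[0, 0, 0], 0], [[0, 0, 0], 0], [[0, 0, 0], 0], [[0, 0, 0], 0], [[0, 0, 0], 0]]' --grip 0

```text
time_s: 38.95
tool_pos: [0.6631, -0.0176, 0.1228]
tool_rot: [-180.0, 0.0, 89.7]
force: [-0.2, 0.9, 0.9]
grip_width: 0.0409
grasp_force: 0.0
```

Emit:
arm_command --series '[[[0, 0, -15], 0], [[0, 0, -40], 0], [[0, 0, -70], 0], [[0, 0, -100], 0], [[0, 0, -120], 0]]'

```text
time_s: 39.45
tool_pos: [0.664, -0.018, 0.2469]
tool_rot: [179.8, -0.0, 89.6]
force: [-0.5, -0.2, -0.3]
grip_width: 0.0439
grasp_force: 0.0
```

```bash
python3 plan.py; python3 -c "
from h import *
cap('side','side14');cap('top','top14')"; python3 m2.py 14
```

```text
t 39.45 at [664.  -18.  246.9] [ 1.7977e+02 -1.0000e-02  8.9640e+01] q7 8.1 F [-0.5 -0.2 -0.3] w 43.9 0.0
top yellow1 344 [ 433.  -114.9] [74.7 28.2] 8.2 z [ 7.9 12.8 16.6]
top yellow2 107 [ 440.5 -326.1] [23.3 30.8] 61.5 z [19.2 26.1 30.1]
top tray 931 [ 432.5 -361.4] [182.2 211. ] 80.0 z [39.6 47.4 52.2]
top handle none
top hoodtop 1423 [662.8 -18.4] [199.2 151.6] 89.7 z [107.  110.8 114.5]
top parcel 3271 [ 688.7 -360.2] [122.3 162.8] 10.8 z [64.9 69.2 73.4]
top mug 304 [706.7 355.9] [88.6 80.2] 85.0 z [76.1 86.3 90.9]
top pad 6672 [424.4 366. ] [202.3 201.2] 4.8 z [-0.2  4.   8.2]
side yellow3 242 [427.7 112.5] [29.3 73.4] 80.8 z [ 6.5 14.8 17.7]
side yellow4 277 [435.    3.8] [28.9 72.9] 75.8 z [ 7.2 14.7 17.6]
side yellow5 330 [ 432.5 -116.1] [73.9 27.3] 7.7 z [ 6.9 14.8 17.4]
side yellow6 145 [ 437.7 -327.2] [21.7 24.4] 64.2 z [18.1 28.5 31.5]
side tray 1014 [ 432.2 -361.4] [180.2 209.9] 79.9 z [39.6 49.8 52.5]
side handle 113 [662.5 -21. ] [11.6 58.3] 0.3 z [142.5 150.3 152.6]
side hoodtop 3828 [663.  -17.8] [204.1 151. ] 89.6 z [110.6 113.1 115.2]
side parcel 5068 [ 688.5 -360.5] [122.1 160.2] 10.6 z [68.4 71.  73.2]
side mug 60 [684.1 371.8] [61.8 18.5] 50.7 z [76.6 86.8 93.1]
side pad 2541 [424.5 366.2] [201.  204.8] 4.8 z [ 4.3  7.3 10.1]
```

```bash
python3 plan.py 433 -115.2 90 8.2 433 -115.2 10.5 8.2
```

```text
t 39.55 at [665.2 -18.2 248. ] [ 1.7956e+02 -3.0000e-02  8.9640e+01] q7 8.1 F [ 1.3  0.5 -0.1] w 43.8 0.0
-> [433.0, -115.2, 90.0, 8.2]
   [-32.8, -77.2, 52.7] 0.474
   [-64.4, -53.7, 52.6] 0.474
   [-81.9, -18.3, 52.7] 0.473
-> [433.0, -115.2, 10.5, 8.2]
   [0.0, -0.0, 79.5] 0.0
```

Emit:
arm_command --series '[[[-6, -15, 0], 0.095], [[-13, -31, 5], 0.19], [[-20, -46, 12], 0.284], [[-26, -62, 20], 0.379], [[-33, -77, 30], 0.474]]' --grip -0.3

```text
time_s: 40.05
tool_pos: [0.585, -0.0503, 0.2123]
tool_rot: [-180.0, -0.0, 62.3]
force: [0.3, -0.1, 0.1]
grip_width: 0.0563
grasp_force: 0.0
```

Emit:
arm_command --series '[[[-13, -11, 12], 0.095], [[-26, -22, 24], 0.19], [[-39, -32, 36], 0.284], [[-52, -43, 48], 0.379], [[-64, -54, 60], 0.474]]'

```text
time_s: 40.55
tool_pos: [0.5073, -0.0823, 0.152]
tool_rot: [-180.0, 0.0, 35.1]
force: [0.1, -0.7, -0.2]
grip_width: 0.0567
grasp_force: 0.0
```

Emit:
arm_command --series '[[[-18, -4, 15], 0.1], [[-36, -8, 30], 0.2], [[-54, -12, 46], 0.3], [[-70, -16, 60], 0.4], [[-82, -18, 68], 0.473]]'

```text
time_s: 41.05
tool_pos: [0.4289, -0.1148, 0.0834]
tool_rot: [-179.9, 0.1, 8.0]
force: [-0.3, -0.5, -0.3]
grip_width: 0.0564
grasp_force: 0.0
```

Emit:
arm_command --series '[[[0, 0, 10], 0], [[0, 0, 20], 0], [[0, 0, 30], 0], [[0, 0, 30], 0], [[0, 0, 30], 0]]'

```text
time_s: 41.55
tool_pos: [0.4314, -0.1148, 0.0547]
tool_rot: [180.0, 0.0, 8.3]
force: [0.0, -0.3, 0.2]
grip_width: 0.0566
grasp_force: 0.0
```

```bash
python3 plan.py 433 -115.2 10.5 8.2; python3 -c "
from h import *
cap('side','side15');cap('top','top15')"; python3 m2.py 15|grep yellow
```

```text
t 41.55 at [ 431.4 -114.8   54.7] [1.7995e+02 5.0000e-02 8.2800e+00] q7 -66.6 F [ 0.  -0.3  0.2] w 56.6 0.0
-> [433.0, -115.2, 10.5, 8.2]
   [1.5, 0.6, 44.2] 0.001
top yellow1 351 [434.8   5.3] [27.9 74.7] 75.7 z [ 8.1 12.4 16.7]
top yellow2 349 [427.8 113.3] [28.3 74.2] 81.4 z [ 8.2 12.3 16.2]
top yellow4 106 [ 440.1 -325.7] [23.  31.3] 58.1 z [20.2 26.1 30.9]
side yellow3 144 [ 437.8 -326.9] [22.3 24.6] 63.6 z [17.4 28.2 31.9]
```

Emit:
arm_command --series '[[[1, 0, 14], 0], [[1, 0, 27], 0], [[1, 0, 36], 0], [[1, 0, 41], 0], [[1, 0, 44], 0]]'

```text
time_s: 42.15
tool_pos: [0.4323, -0.1146, 0.0108]
tool_rot: [180.0, 0.0, 8.2]
force: [-1.1, -0.6, 0.3]
grip_width: 0.0567
grasp_force: 0.0
```

Emit:
arm_command --series '[[[0, 0, 0], 0], [[0, 0, 0], 0], [[0, 0, 0], 0], [[0, 0, 0], 0], [[0, 0, 0], 0]]' --grip 1 --grip_force 20

```text
time_s: 42.65
tool_pos: [0.4324, -0.1145, 0.0112]
tool_rot: [-180.0, -0.0, 8.2]
force: [-0.4, 0.2, 0.6]
grip_width: 0.0279
grasp_force: 20.0
```

Emit:
arm_command --series '[[[0, 0, 0], 0], [[0, 0, -5], 0], [[0, 0, -20], 0], [[0, 0, -50], 0], [[0, 0, -90], 0]]'

```text
time_s: 43.15
tool_pos: [0.4305, -0.1148, 0.1008]
tool_rot: [180.0, 0.2, 8.2]
force: [1.5, 1.6, 0.1]
grip_width: 0.0279
grasp_force: 20.0
```

```bash
python3 plan.py 380.4 -367.1 100 79.8 380.4 -367.1 26 79.8
```

```text
t 43.15 at [ 430.5 -114.8  100.8] [179.96   0.23   8.2 ] q7 -71.4 F [1.5 1.6 0.1] w 27.9 20.0
-> [380.4, -367.1, 100.0, 79.8]
   [-42.8, 121.3, 0.4] -0.625
   [-105.7, 73.4, 0.4] -0.625
-> [380.4, -367.1, 26.0, 79.8]
   [0.0, -0.0, 74.0] 0.0
```

Emit:
arm_command --series '[[[-8, 24, 0], -0.125], [[-17, 48, 0], -0.25], [[-26, 73, 0], -0.375], [[-34, 97, 0], -0.5], [[-43, 121, 0], -0.625]]'

```text
time_s: 43.65
tool_pos: [0.4067, -0.2414, 0.1013]
tool_rot: [180.0, -0.1, 44.4]
force: [0.2, 0.3, -0.3]
grip_width: 0.0278
grasp_force: 20.0
```

Emit:
arm_command --series '[[[-23, 16, 0], -0.135], [[-46, 32, 0], -0.27], [[-70, 48, 0], -0.41], [[-90, 62, 0], -0.53], [[-106, 73, 0], -0.625]]'

```text
time_s: 44.15
tool_pos: [0.3807, -0.3685, 0.1011]
tool_rot: [-180.0, 0.0, 80.0]
force: [-0.9, -0.0, 0.5]
grip_width: 0.0279
grasp_force: 20.0
```

Emit:
arm_command --series '[[[0, 0, 10], 0], [[0, 0, 30], 0], [[0, 0, 50], 0], [[0, 0, 66], 0], [[0, 0, 74], 0]]'

```text
time_s: 44.65
tool_pos: [0.381, -0.365, 0.0251]
tool_rot: [-179.9, -0.1, 79.9]
force: [0.5, 0.6, 0.1]
grip_width: 0.0277
grasp_force: 20.0
```

Emit:
arm_command --series '[[[0, 0, 0], 0], [[0, 0, 0], 0], [[0, 0, 0], 0], [[0, 0, 0], 0], [[0, 0, 0], 0]]' --grip 0

```text
time_s: 45.15
tool_pos: [0.382, -0.3669, 0.0275]
tool_rot: [179.9, 0.0, 79.9]
force: [-0.1, -0.7, 0.1]
grip_width: 0.0429
grasp_force: 0.0
```

Emit:
arm_command --series '[[[0, 0, -15], 0], [[0, 0, -40], 0], [[0, 0, -70], 0], [[0, 0, -90], 0], [[0, 0, -100], 0]]'

```text
time_s: 45.65
tool_pos: [0.3824, -0.3678, 0.1298]
tool_rot: [179.8, 0.0, 79.8]
force: [0.3, -0.2, 0.1]
grip_width: 0.0435
grasp_force: 0.0
```

```bash
python3 plan.py 435 4.6 90 166 435 4.6 45 166;  python3 -c "
from h import *
cap('side','side16');cap('top','top16')"; python3 m2.py 16|grep yellow
```

```text
t 45.65 at [ 382.4 -367.8  129.8] [1.7978e+02 4.0000e-02 7.9830e+01] q7 41.5 F [ 0.3 -0.2  0.1] w 43.5 0.0
-> [435.0, 4.6, 90.0, 166.0]
   [125.3, -4.6, 13.3] -0.501
   [112.1, 56.1, 13.2] -0.501
   [71.4, 103.0, 13.3] -0.502
-> [435.0, 4.6, 45.0, 166.0]
   [0.0, -0.0, 45.0] 0.0
top yellow1 343 [477.5 116.1] [27.9 74.6] 81.4 z [ 8.2 12.6 16.3]
top yellow2 347 [434.9   5.2] [27.9 73.3] 75.6 z [ 8.3 12.5 16.6]
top yellow4 112 [ 440.1 -326.1] [23.9 30.6] 60.2 z [18.1 25.6 30.1]
top yellow5 337 [ 382.6 -365.3] [38.1 80.8] 1.6 z [ 13.1  18.1 207.1]
side yellow2 242 [476.4 113.9] [28.7 72.8] 80.3 z [ 6.1 14.8 17.6]
side yellow3 283 [434.6   4.3] [28.8 73.3] 74.7 z [ 6.3 14.5 17.9]
side yellow6 314 [ 388.  -367.9] [71.6 40.7] 79.7 z [11.1 19.5 22.1]
```

Emit:
arm_command --series '[[[25, -1, 0], -0.1], [[50, -2, 3], -0.2], [[75, -3, 6], -0.3], [[100, -4, 10], -0.4], [[125, -5, 13], -0.5]]' --grip -0.3

```text
time_s: 46.25
tool_pos: [0.3978, -0.2413, 0.1128]
tool_rot: [-179.9, -0.1, 108.7]
force: [-0.5, -0.4, 0.0]
grip_width: 0.0561
grasp_force: 0.0
```

Emit:
arm_command --series '[[[22, 11, 2], -0.1], [[45, 22, 5], -0.2], [[67, 34, 8], -0.3], [[90, 45, 10], -0.4], [[112, 56, 13], -0.5]]'

```text
time_s: 46.75
tool_pos: [0.4154, -0.1175, 0.1]
tool_rot: [-179.9, -0.1, 137.4]
force: [-0.1, -0.0, -0.3]
grip_width: 0.0565
grasp_force: 0.0
```

Emit:
arm_command --series '[[[15, 22, 3], -0.1], [[30, 44, 6], -0.2], [[46, 66, 8], -0.3], [[60, 87, 11], -0.4], [[71, 103, 13], -0.5]]'

```text
time_s: 47.25
tool_pos: [0.4332, 0.0066, 0.0867]
tool_rot: [-180.0, -0.1, 166.1]
force: [0.7, 0.8, 0.7]
grip_width: 0.0565
grasp_force: 0.0
```

Emit:
arm_command --series '[[[0, 0, 12], 0], [[0, 0, 26], 0], [[0, 0, 36], 0], [[0, 0, 40], 0], [[0, 0, 40], 0]]'

```text
time_s: 47.75
tool_pos: [0.4333, 0.0042, 0.0471]
tool_rot: [-179.9, -0.1, 165.7]
force: [-0.2, 0.7, 0.9]
grip_width: 0.0563
grasp_force: 0.0
```

```bash
python3 plan.py 435 4.7 10.5 165.6
```

```text
t 47.75 at [433.3   4.2  47.1] [-1.7993e+02 -9.0000e-02  1.6570e+02] q7 73.5 F [-0.2  0.7  0.9] w 56.3 0.0
-> [435.0, 4.7, 10.5, 165.6]
   [-1.5, 0.9, 36.6] 0.002
```

Emit:
arm_command --series '[[[-1, 1, 12], 0], [[-1, 1, 22], 0], [[-1, 1, 30], 0], [[-1, 1, 35], 0], [[-1, 1, 37], 0]]'

```text
time_s: 48.25
tool_pos: [0.4349, 0.0056, 0.0102]
tool_rot: [-180.0, -0.1, 165.8]
force: [-0.4, 0.0, 0.5]
grip_width: 0.0567
grasp_force: 0.0
```

Emit:
arm_command --series '[[[0, 0, 0], 0], [[0, 0, 0], 0], [[0, 0, 0], 0], [[0, 0, 0], 0], [[0, 0, 0], 0]]' --grip 1 --grip_force 20

```text
time_s: 48.75
tool_pos: [0.4356, 0.0059, 0.0112]
tool_rot: [180.0, 0.0, 165.8]
force: [-0.3, -0.7, 0.2]
grip_width: 0.0274
grasp_force: 20.0
```

Emit:
arm_command --series '[[[0, 0, 0], 0], [[0, 0, -5], 0], [[0, 0, -20], 0], [[0, 0, -50], 0], [[0, 0, -90], 0]]'

```text
time_s: 49.25
tool_pos: [0.4337, 0.0053, 0.1009]
tool_rot: [-179.9, -0.2, 165.8]
force: [1.3, 0.2, -0.7]
grip_width: 0.0279
grasp_force: 20.0
```

```bash
python3 plan.py 478.8 -384.9 100 79.8 478.8 -384.9 26 79.8
```

```text
t 49.25 at [433.7   5.3 100.9] [-1.7986e+02 -1.7000e-01  1.6578e+02] q7 69.9 F [ 1.3  0.2 -0.7] w 27.9 20.0
-> [478.8, -384.9, 100.0, 79.8]
   [-46.5, -122.4, 0.3] 0.5
   [-99.5, -85.1, 0.3] 0.5
   [-128.1, -27.0, 0.3] 0.501
-> [478.8, -384.9, 26.0, 79.8]
   [0.0, 0.0, 74.0] -0.0
```

Emit:
arm_command --series '[[[-9, -24, 0], 0.1], [[-19, -49, 0], 0.2], [[-28, -73, 0], 0.3], [[-37, -98, 0], 0.4], [[-46, -122, 0], 0.5]]'

```text
time_s: 49.75
tool_pos: [0.45, -0.1249, 0.1013]
tool_rot: [180.0, 0.0, 136.9]
force: [-0.1, 0.9, 0.4]
grip_width: 0.0281
grasp_force: 20.0
```

Emit:
arm_command --series '[[[-20, -17, 0], 0.1], [[-40, -34, 0], 0.2], [[-60, -51, 0], 0.3], [[-80, -68, 0], 0.4], [[-100, -85, 0], 0.5]]'

```text
time_s: 50.25
tool_pos: [0.4656, -0.255, 0.1012]
tool_rot: [180.0, -0.0, 108.3]
force: [0.4, -0.3, 0.3]
grip_width: 0.0283
grasp_force: 20.0
```

Emit:
arm_command --series '[[[-27, -6, 0], 0.1], [[-55, -12, 0], 0.21], [[-84, -18, 0], 0.32], [[-110, -23, 0], 0.43], [[-128, -27, 0], 0.5]]'

```text
time_s: 50.75
tool_pos: [0.4804, -0.3859, 0.101]
tool_rot: [-180.0, 0.1, 79.6]
force: [-0.5, -0.0, 0.3]
grip_width: 0.0278
grasp_force: 20.0
```

Emit:
arm_command --series '[[[0, 0, 10], 0], [[0, 0, 30], 0], [[0, 0, 50], 0], [[0, 0, 66], 0], [[0, 0, 74], 0]]'

```text
time_s: 51.25
tool_pos: [0.48, -0.3821, 0.0249]
tool_rot: [-179.9, -0.1, 80.0]
force: [-0.7, 0.7, 0.0]
grip_width: 0.0277
grasp_force: 20.0
```

Emit:
arm_command --series '[[[0, 0, 0], 0], [[0, 0, 0], 0], [[0, 0, 0], 0], [[0, 0, 0], 0], [[0, 0, 0], 0]]' --grip 0

```text
time_s: 51.75
tool_pos: [0.481, -0.3843, 0.0275]
tool_rot: [179.9, 0.0, 79.9]
force: [0.0, -0.3, 0.5]
grip_width: 0.0433
grasp_force: 0.0
```

Emit:
arm_command --series '[[[0, 0, -15], 0], [[0, 0, -40], 0], [[0, 0, -70], 0], [[0, 0, -90], 0], [[0, 0, -100], 0]]'

```text
time_s: 52.25
tool_pos: [0.4814, -0.3852, 0.1302]
tool_rot: [179.8, 0.1, 79.8]
force: [1.0, 0.7, 0.4]
grip_width: 0.0435
grasp_force: 0.0
```

```bash
python3 -c "
from h import *
cap('side','side17');cap('top','top17')"; python3 m2.py 17|grep yellow; python3 plan.py 477 115 85 171
```

```text
top yellow3 348 [477.2 116.2] [28.3 74.6] 81.6 z [ 7.9 12.3 16.6]
top yellow4 141 [ 449.3 -297.5] [ 28.5 197. ] 31.7 z [13.4 17.5 22.8]
side yellow2 330 [ 392.7 -367. ] [74.9 53.5] 82.7 z [ 11.6  19.7 206.3]
side yellow3 360 [ 480.1 -383.4] [71.2 28. ] 79.3 z [ 12.6  20.  210.8]
t 52.35 at [ 481.4 -384.8  128.9] [1.7981e+02 4.0000e-02 7.9860e+01] q7 44.5 F [0.7 0.8 0.4] w 43.8 0.0
-> [477.0, 115.0, 85.0, 171.0]
   [163.7, -30.8, 14.6] -0.53
   [156.8, 56.3, 14.7] -0.53
   [106.9, 127.8, 14.6] -0.531
```

Emit:
arm_command --series '[[[33, -6, 0], -0.106], [[65, -12, 2], -0.212], [[98, -18, 5], -0.318], [[131, -25, 8], -0.424], [[164, -31, 11], -0.53]]' --grip -0.3

```text
time_s: 52.85
tool_pos: [0.478, -0.2154, 0.1147]
tool_rot: [-179.9, -0.1, 110.5]
force: [0.2, -0.0, -0.5]
grip_width: 0.0562
grasp_force: 0.0
```

Emit:
arm_command --series '[[[31, 11, 3], -0.106], [[62, 22, 6], -0.212], [[94, 34, 9], -0.318], [[125, 45, 12], -0.424], [[157, 56, 15], -0.53]]'

```text
time_s: 53.35
tool_pos: [0.4762, -0.049, 0.1]
tool_rot: [-180.0, -0.1, 140.9]
force: [1.3, 0.2, 1.1]
grip_width: 0.0566
grasp_force: 0.0
```

Emit:
arm_command --series '[[[23, 28, 3], -0.11], [[47, 56, 6], -0.225], [[70, 84, 10], -0.34], [[91, 109, 14], -0.44], [[107, 128, 18], -0.53]]'

```text
time_s: 53.85
tool_pos: [0.4746, 0.1186, 0.0818]
tool_rot: [-180.0, -0.1, 171.3]
force: [0.4, 0.6, 0.4]
grip_width: 0.0562
grasp_force: 0.0
```

Emit:
arm_command --series '[[[0, 0, 12], 0], [[0, 0, 26], 0], [[0, 0, 36], 0], [[0, 0, 40], 0], [[0, 0, 40], 0]]'

```text
time_s: 54.35
tool_pos: [0.4753, 0.115, 0.0421]
tool_rot: [-179.9, -0.1, 170.8]
force: [-0.5, -0.1, 0.2]
grip_width: 0.0564
grasp_force: 0.0
```

```bash
python3 plan.py 476.9 115 10.5 171
```

```text
t 54.35 at [475.3 115.   42.1] [-1.7992e+02 -8.0000e-02  1.7083e+02] q7 70.6 F [-0.5 -0.1  0.2] w 56.4 0.0
-> [476.9, 115.0, 10.5, 171.0]
   [-1.6, 0.3, 31.6] -0.003
```

Emit:
arm_command --series '[[[-1, 0, 10], 0], [[-1, 0, 19], 0], [[-1, 0, 26], 0], [[-1, 0, 30], 0], [[-1, 0, 32], 0]]'

```text
time_s: 54.85
tool_pos: [0.4765, 0.116, 0.0104]
tool_rot: [-180.0, -0.0, 171.0]
force: [-0.2, -0.1, 0.7]
grip_width: 0.0566
grasp_force: 0.0
```

Emit:
arm_command --series '[[[0, 0, 0], 0], [[0, 0, 0], 0], [[0, 0, 0], 0], [[0, 0, 0], 0], [[0, 0, 0], 0]]' --grip 1 --grip_force 20

```text
time_s: 55.35
tool_pos: [0.477, 0.1163, 0.0112]
tool_rot: [180.0, 0.0, 171.0]
force: [-1.1, 0.2, 1.0]
grip_width: 0.0279
grasp_force: 20.0
```

Emit:
arm_command --series '[[[0, 0, 0], 0], [[0, 0, -5], 0], [[0, 0, -20], 0], [[0, 0, -50], 0], [[0, 0, -90], 0]]'

```text
time_s: 55.85
tool_pos: [0.4752, 0.1155, 0.1007]
tool_rot: [-179.8, -0.2, 170.9]
force: [0.9, 1.3, 0.4]
grip_width: 0.0281
grasp_force: 20.0
```

```bash
python3 plan.py 428 -396 100 79.8 428 -396 40 79.8
```

```text
t 55.85 at [475.2 115.5 100.7] [-1.7985e+02 -1.7000e-01  1.7094e+02] q7 67.4 F [0.9 1.3 0.4] w 28.1 20.0
-> [428.0, -396.0, 100.0, 79.8]
   [-11.3, -170.8, 0.2] 0.53
   [-96.1, -141.7, 0.3] 0.53
   [-154.6, -73.7, 0.2] 0.531
-> [428.0, -396.0, 40.0, 79.8]
   [0.0, -0.0, 60.0] -0.0
```

Emit:
arm_command --series '[[[-2, -34, 0], 0.106], [[-5, -68, 0], 0.212], [[-7, -102, 0], 0.318], [[-9, -137, 0], 0.424], [[-11, -171, 0], 0.53]]'

```text
time_s: 56.35
tool_pos: [0.4604, -0.0558, 0.1013]
tool_rot: [180.0, 0.0, 140.3]
force: [0.2, -0.5, 0.9]
grip_width: 0.0275
grasp_force: 20.0
```

Emit:
arm_command --series '[[[-19, -28, 0], 0.106], [[-38, -57, 0], 0.212], [[-58, -85, 0], 0.318], [[-77, -113, 0], 0.424], [[-96, -142, 0], 0.53]]'

```text
time_s: 56.85
tool_pos: [0.4446, -0.2262, 0.1013]
tool_rot: [179.9, -0.0, 110.0]
force: [-0.6, 0.3, 0.7]
grip_width: 0.0276
grasp_force: 20.0
```

Emit:
arm_command --series '[[[-34, -16, 0], 0.115], [[-68, -32, 0], 0.23], [[-102, -49, 0], 0.35], [[-132, -63, 0], 0.45], [[-155, -74, 0], 0.53]]'

```text
time_s: 57.35
tool_pos: [0.4282, -0.3983, 0.1011]
tool_rot: [-180.0, 0.1, 79.6]
force: [-0.5, 0.2, -0.3]
grip_width: 0.0279
grasp_force: 20.0
```

Emit:
arm_command --series '[[[0, 0, 5], 0], [[0, 0, 20], 0], [[0, 0, 40], 0], [[0, 0, 55], 0], [[0, 0, 60], 0]]'

```text
time_s: 57.85
tool_pos: [0.4285, -0.3935, 0.0385]
tool_rot: [-179.8, -0.2, 80.0]
force: [-0.0, -0.7, -0.1]
grip_width: 0.0276
grasp_force: 20.0
```

Emit:
arm_command --series '[[[0, 0, 0], 0], [[0, 0, 0], 0], [[0, 0, 0], 0], [[0, 0, 0], 0], [[0, 0, 0], 0]]' --grip 0

```text
time_s: 58.35
tool_pos: [0.4293, -0.3963, 0.0415]
tool_rot: [179.9, 0.0, 79.9]
force: [-0.1, -0.2, 0.4]
grip_width: 0.0428
grasp_force: 0.0
```

Emit:
arm_command --series '[[[0, 0, -20], 0], [[10, 0, -60], 0], [[40, 0, -100], 0], [[80, 0, -120], 0], [[130, 0, -130], 0]]'

```text
time_s: 58.85
tool_pos: [0.4521, -0.2705, 0.173]
tool_rot: [179.8, 0.1, 79.6]
force: [0.8, 1.4, 0.6]
grip_width: 0.0438
grasp_force: 0.0
```

Emit:
arm_command --series '[[[20, 0, 0], 0], [[60, 0, 0], 0], [[100, 0, 0], 0], [[130, 0, 0], 0], [[150, 0, 0], 0]]'

```text
time_s: 59.35
tool_pos: [0.4785, -0.1185, 0.171]
tool_rot: [180.0, -0.1, 80.0]
force: [0.1, -0.9, -0.5]
grip_width: 0.0433
grasp_force: 0.0
```

```bash
python3 -c "
from h import *
cap('side','side18');cap('top','top18')"; python3 m2.py 18; python3 plan.py; python3 dish.py 18|head -1
```

```text
top yellow7 287 [ 481.3 -380.9] [73.8 29.1] 80.7 z [13.2 17.7 22.4]
top yellow9 107 [ 438.  -324.4] [23.7 25.7] 60.1 z [19.2 25.9 30.7]
top yellow10 296 [ 428.8 -395.5] [77.9 27.9] 79.2 z [13.5 18.  22.2]
top yellow11 301 [ 382.1 -364.4] [74.2 28.4] 79.0 z [13.1 17.4 21.5]
top tray 937 [ 432.4 -361. ] [182.2 211.1] 80.1 z [39.7 47.4 51.7]
top handle 142 [662.1 -17.7] [12.  56.3] 0.0 z [143.5 148.2 152.1]
top hoodtop 5135 [663.  -17.8] [200.2 151.4] 89.6 z [106.9 110.8 114.6]
top parcel 3266 [ 689.  -359.8] [122.1 162.7] 10.7 z [64.8 69.2 73.5]
top mug 312 [709.9 351.7] [87.1 79.3] 0.6 z [75.9 85.6 91.1]
top pad 6657 [424.4 366. ] [201.8 201.2] 4.6 z [-0.1  4.1  8.2]
side yellow4 146 [ 438.  -327.1] [21.1 24.6] 62.5 z [16.9 28.6 31.4]
side yellow5 392 [ 381.5 -365.1] [75.  27.1] 79.4 z [10.6 19.4 22.1]
side yellow6 385 [ 480.1 -382.3] [74.  27.5] 79.9 z [11.8 19.6 22. ]
side yellow7 442 [ 429.  -395.5] [78.3 27.4] 80.1 z [ 5.8 19.4 21.6]
side tray 1010 [ 432.  -361.4] [180.2 210.4] 79.9 z [40.1 49.7 52.6]
side handle 108 [661.9 -21. ] [11.7 56.1] 0.7 z [142.3 150.5 153.1]
side hoodtop 3615 [663.3 -18.2] [203.7 151.3] 89.7 z [110.6 113.1 115.3]
side parcel 5065 [ 688.8 -360.4] [122.7 160.3] 10.6 z [68.3 71.  73.2]
side mug 261 [707.  355.9] [91.6 78.4] 81.9 z [76.4 85.5 92.6]
side pad 1257 [374.1 362.2] [100.9 203.6] 4.3 z [ 4.7  7.4 10. ]
t 59.45 at [ 478.7 -118.   170.9] [ 1.7999e+02 -1.1000e-01  8.0180e+01] q7 2.2 F [-0.2  0.3  0.4] w 43.7 0.0
top wall 110 [656.6 -36.9] [ 97.3 262.9] 49.5 [ 8.4 11.5 23.7]
```

View pics/side18.png

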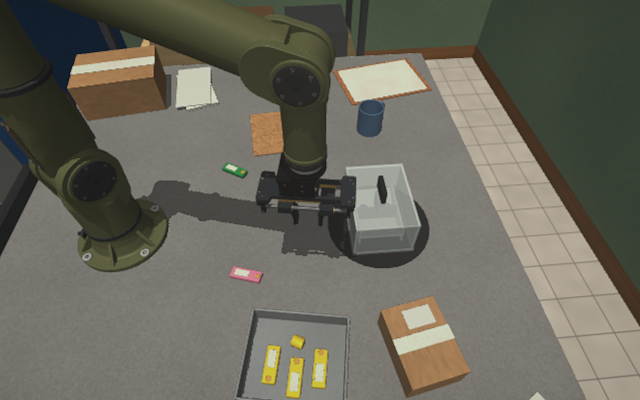

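```bash
python3 -c "
from cell import env
print(env.sign_off())"
```

```text
the job is handed in; nothing more can be done
None
```

The job is done and handed in at 59 s of the 192 s. The one yellow fob and all three yellow tags are in the grey tray, and both blue fobs were still in the dish when I checked before replacing the hood. The dish stands upright on the black mat under its hood, and the parcel and mug have not moved.

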